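Unload the chart roll from the recorder's sloping deck

TASK

Turn the keeper's wing knob on the recorder clockwise, all the way to its stop, so that the keeper arm is parked clear of the chart roll. Then draw the roll off its leaning spindle and set it down flat, without dropping it, in the empty compartment of the grey tray. Leave the spare roll and everything else on the bench where it is.

Things in the scene. Friction and masses are not known exactly. Their poses are not given: they have to be found in the camera images.
- roll: Wound roll of white chart paper on a brown cardboard core, on the recorder's spindle: outer diameter 56 mm, bore 23 mm, 30 mm long, about 70 g. Origin: centre of its lower end face, z along its axis towards the upper face.
- roll_center (a point): Centre of the chart roll, on its axis 15 mm above its lower face; turns with the roll.
- spindle: Fixed steel spindle, 18 mm diameter, 50 mm long, square to the recorder's deck, which slopes 30 degrees down towards the robot. Origin: its foot on the deck; z along the spindle away from the deck (leaning 30 degrees from vertical to the recorder's front), x up the slope, y level along the deck. The keeper's pivot stands on the deck at y = +90 mm.
- handle_mid (a point): Middle of the recorder's fixed round carrying handle, 24 mm thick, running level along the recorder's y for 280 mm above the up-slope side of spindle and keeper (72 mm up the slope, 101 mm off the deck); it bars a vertical gripper.
- spindle_tip (a point): Top end of the spindle, 50 mm from the deck, axes as spindle.
- keeper (a joint): Angle of the keeper (rad): 0 = arm points straight over the roll (towards the spindle), grows clockwise as seen looking down on the deck, the arm sweeping over the lower part of the deck; stop at 2.5, parked. Needs about 0.12 N m; stays where left.
- knob_grip (a point): On the pivot axis of the keeper's black wing knob, 58 mm above the deck, z away from the deck, axes turning with the knob. Bar: 12 mm thick (x), 42 mm long (y), 40 to 66 mm above the deck. The aluminium arm below it, 14 mm wide, 33 to 37 mm above the deck, reaches 72 mm along -y, 3 mm above the top of the seated roll.
- recorder: Fixed chart recorder, blue-grey with a dark grey sloping deck; 260 mm deep (x), 300 mm wide (y), 223 mm high with the handle. Origin: centre of its underside; -x is its low front edge.
- tray: Fixed grey plastic tray, 118 mm (x) by 224 mm (y), 20 mm high, walls and floor 4 mm, with one divider into two compartments of about 110 x 106 mm; the +y one holds the spare roll. Origin: centre of its underside.
- tray_empty (a point): Centre of the floor of the tray's empty (-y) compartment, 4 mm above the bench; axes as tray.
- case: Bystander: fixed closed wooden gauge-block case, 90 x 140 x 43 mm, origin centre of underside.
- spare_roll: Bystander: spare chart roll in the tray, 68 mm diameter, 30 mm high, origin centre of underside.
- bottle: Bystander: amber bottle, 60 mm diameter, 130 mm high, origin centre of underside.
- loupe: Bystander: black loupe, 36 mm diameter, 34 mm high, origin centre of underside.
- gauge_block: Bystander: steel gauge block, 35 x 12 x 30 mm high, origin centre of underside.
- jar: Bystander: small clear jar, 54 mm diameter, 55 mm high, origin centre of underside.
Things that resemble listed ones, but are neither listed nor needed, are in the scene too. What is shaped like the roll but black or orange is not meant.

How it is judged:
By the outcome, as a careful person would: the job done as asked, in the order asked, and still so for the second after the job is handed in, with the robot touching nothing.
It also fails if it takes over 72 s, if anything falls off the work surface, if the arm or the gripper's body presses on something with over 40 N, if the wrist force passes 120 N, or if a joint passes its speed limit or range.

ROBOT

A 6-joint arm with a two-finger parallel gripper is mounted at the origin on the work surface. World frame = base frame: x ahead of the robot, y to its left, z up, the work surface at z = 0. Lengths are in mm, angles in rad, forces in N, time in s.
With the tool pointing down it reaches from about 400 to 925 mm from the base axis. Payload 12.5 kg.
Tool frame: the origin (TCP) lies midway between the tips of the shut fingers; the grasp point (between the pads) lies 19 mm behind it; z points along the fingers, y is the direction in which the jaws open and shut (so a half turn about z gives the same grasp; the last joint's range is limited). The gripper opens to 95 mm and grips with 3 to 60 N. Pads are 20 mm wide; open, the fingers measure 119 mm over their backs; the gripper's body (75 mm by 180 mm) begins 59 mm behind the grasp point.
Start: joints at [1.004, 0.491, 1.559, -0, 1.092, -0.106], TCP at [277.902, 559.837, 214.661] pointing down, gripper open.
Joint ranges: [-3.1, 3.1], [-0.84, 2.19], [0.05, 2.79], [-1.13, 4.28], [0.06, 2.93], [-2.69, 2.69]. Speed limits (rad/s): [2.22, 2.22, 2.79, 3.14, 3.14, 3.14].

INTERFACE

Orientations are given as [roll, pitch, yaw] about the fixed x, y, z axes, in that order (R = Rz(yaw) Ry(pitch) Rx(roll)).
In Python, from cell import env, eyes, job_done, boxes_of, regions_of gives the robot as it stands.
- The arm moves only by the tool send_rows, never from a script. Its argument "plan" is text: rows parted by semicolons, each of 5 numbers parted by spaces: the shift along the tool's x, y, z in mm, then the turn about the tool's z in rad, then the finger opening in mm, from 0 to 95.1. In form: x y z roll gripper; .... A call has 1 to 8 rows; each row shifts and turns the pose as measured when the row begins, along the tool's axes as they then stand; what a row does not reach is not made up. A row lasts 1/10 s, in which the tool goes at most 50 mm and 8.59 degrees, less where a joint would pass 70% of its speed; a pose out of reach is approached as far as the arm can. A call with a gripper value outside its range is refused whole. The fingers move at their own pace and stop on an object; the grip force is fixed at half the most. Time passes only in rows, so rows that do not move let the fingers close. It gives the time, the measured TCP pose, the force and the opening at its end, in the units of the state.
- env.state(): the state, without advancing time (a new reading comes with each control period).
- eyes.read_camera(name): name is "scene" or "top" or "wrist"; returns a dict with "image" (420x560x3 uint8, red, green, blue), "vertical_fov" (degrees; the focal length in pixels is half the picture's height over the tangent of half this angle, whatever the lens; pixels are square), "cx", "cy" (the principal point, pixels), "extrinsics" (4x4, takes a point from camera to world coordinates). Camera axes: x right, y up, looking along -z (the intrinsics and any distortion apply to the point x, -y, -z); pixel columns grow to the right and rows downward; lengths in mm; the calibration is good to about 2 mm. The wrist camera is an equidistant fisheye: a pixel r from the principal point sees the ray r / f radians off the axis. A picture is of the moment at which its call begins. There is no depth.
- job_done(): hands the job in, once; it reports no verdict.
Trained networks look in a picture, given as the dict that the camera call returned (one of the last four; its "shot" number tells which), for a name from the list of things; names that differ only in an ending like _2 or _b are one class to them, and where a whole thing is asked for, a point or a joint stands for the part that bears it (a point fixed in the world has none). Each returns a list of dicts, best first, with "confidence" (0 to 1); they miss things now and then, are a little off and sometimes report something else, mostly with a low value. They report only what shows in the picture. A call takes as long as a camera call. They do not tell look-alikes from the thing itself.
- boxes_of(target, picture): "bbox" ([left, top, width, height] in pixels, round what is visible of it).
- regions_of(target, picture): "pixels" (420x560 bool, what is visible of it) and "bbox" ([left, top, width, height] in pixels, round what is visible of it).
The state is a dict: "t": time; "joints": joint angles; "qvel": joint speeds; "tau": joint torques, N m; "eef_pos": TCP position; "tcp_rot": TCP orientation; "ft_force": force on the tool from outside, world axes, zero at the start; "moment": the same for the moment, N m; "opening": opening from 0.0 (shut) to 1.0 (fully open).
Only numpy, scipy, OpenCV 4.12 (cv2) and the standard library are available. Lean on these libraries where they do the work, as an engineer would, in place of code of your own. Each camera call takes 0.05 s, during which the arm holds its last target.

## Working session

There is one attempt and no reset: what is moved stays moved. The work goes in short steps, Python scripts to look and compute and a tool call to move; the robot and the scene stay as the last step left them, time stands still between calls to the robot, and variables do not carry over. Pictures are saved under pics/ and viewed, and the job is handed in when it is done.

Besides the shell and the picture viewer there is one more tool, called after ">>>" in YAML: its name, and indented under it one key for each argument. send_rows: Moves the arm, as the interface text tells. Its arguments: {"type":"object","properties":{"plan":{"type":"string"}},"required":["plan"]}

```bash
ls; mkdir -p pics
python3 - <<'E'
from cell import env,eyes
import cv2
print(env.state())
for n in ["scene","top","wrist"]:
    d=eyes.read_camera(n)
    cv2.imwrite(f"pics/a_{n}.png",d["image"][:,:,::-1])
    print(n,d["vertical_fov"],d["cx"],d["cy"],d["extrinsics"].round(3).tolist(),[k for k in d])
E
```

```text
pics
{'t': 0.0, 'joints': array([ 1.00440016e+00,  4.91573022e-01,  1.55947309e+00,  1.20883430e-05,
        1.09169438e+00, -1.05570132e-01]), 'qvel': array([-0.00237008,  0.00138759, -0.00057538, -0.00080853, -0.00176188,
       -0.00064062]), 'tau': array([-3.39890736e-03, -6.12636065e+01, -2.58174419e+01,  6.91151619e-02,
        4.82896809e-02, -1.18875128e-04]), 'eef_pos': array([277.75346153, 559.60781653, 214.04524592]), 'tcp_rot': array([-3.14045234e+00, -1.31613499e-04,  2.68076096e+00]), 'ft_force': array([-0.38186526,  1.05115679,  1.2250384 ]), 'moment': array([-0.0699387 ,  0.05219407, -0.0397116 ]), 'opening': 1.0026697456554496}
scene 57.4498018844181 278.22234644720623 204.31875379966203 [[0.763, -0.547, 0.344, 886.784], [0.646, 0.64, -0.416, -435.791], [0.007, 0.539, 0.842, 1009.165], [0.0, 0.0, 0.0, 1.0]] ['image', 'vertical_fov', 'cx', 'cy', 'extrinsics', 'shot']
top 45.79815505026142 286.2923976664124 210.85273417007335 [[0.039, 0.973, -0.227, 247.167], [-0.999, 0.038, -0.008, -12.065], [0.001, 0.227, 0.974, 1448.268], [0.0, 0.0, 0.0, 1.0]] ['image', 'vertical_fov', 'cx', 'cy', 'extrinsics', 'shot']
wrist 65.70646984690485 280.7074967178726 210.58061678331518 [[0.445, -0.855, -0.266, 201.917], [0.896, 0.424, 0.134, 596.588], [-0.002, -0.298, 0.955, 384.615], [0.0, 0.0, 0.0, 1.0]] ['image', 'vertical_fov', 'cx', 'cy', 'extrinsics', 'shot']
```

View pics/a_scene.png

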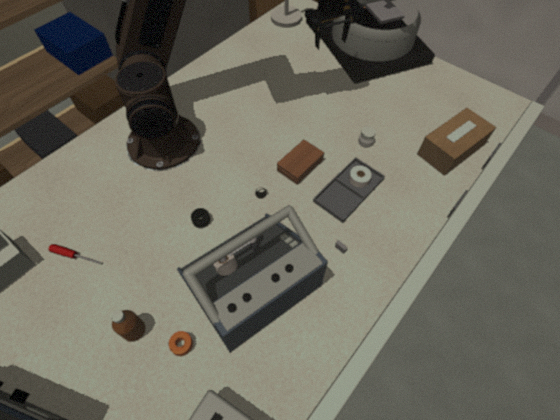

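View pics/a_top.png

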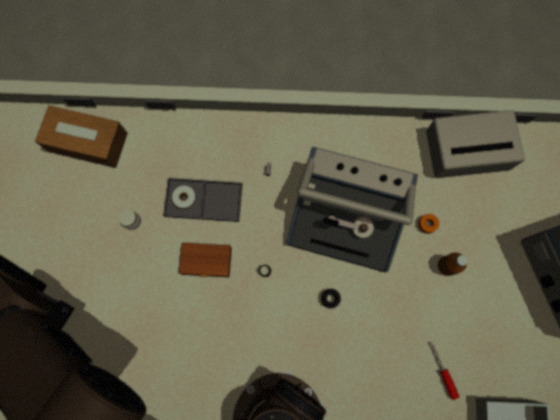

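View pics/a_wrist.png

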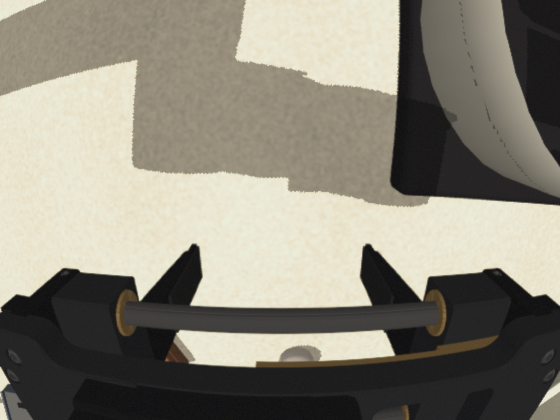

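```bash
cat > h.py <<'E'
import numpy as np,cv2
from scipy.spatial.transform import Rotation as Ro
def cam(d):
    f=210/np.tan(np.radians(d["vertical_fov"])/2)
    return f,d["cx"],d["cy"],np.array(d["extrinsics"])
def proj(d,P,fish=False):
    f,cx,cy,E=cam(d); P=np.atleast_2d(P)
    q=(P-E[:3,3])@E[:3,:3]
    x,y,z=q[:,0],-q[:,1],-q[:,2]
    if fish:
        r=np.hypot(x,y); th=np.arctan2(r,z); return np.c_[cx+f*th*x/r,cy+f*th*y/r]
    return np.c_[cx+f*x/z,cy+f*y/z]
def ray(d,uv,fish=False):
    f,cx,cy,E=cam(d); a=(uv[0]-cx)/f; b=(uv[1]-cy)/f
    if fish:
        r=np.hypot(a,b)+1e-12; v=np.array([a/r*np.sin(r),b/r*np.sin(r),np.cos(r)])
    else: v=np.array([a,b,1.])
    v=np.array([v[0],-v[1],-v[2]]); v=E[:3,:3]@v; return E[:3,3],v/np.linalg.norm(v)
def onz(d,uv,z,fish=False):
    o,v=ray(d,uv,fish); return o+v*(z-o[2])/v[2]
E
python3 - <<'E'
from cell import *
from h import *
import pickle
D={}
for n in ["top","scene"]:
    d=eyes.read_camera(n); D[n]=d
    for t in ["roll","knob_grip","recorder","tray","spare_roll","bottle","case","loupe","jar","gauge_block"]:
        print(n,t,[(np.round(b["bbox"],1).tolist(),round(b["confidence"],2)) for b in boxes_of(t,d)[:3]])
pickle.dump(D,open("D.pkl","wb"))
i=D["top"]["image"][:,:,::-1]
cv2.imwrite("pics/b1.png",cv2.resize(i[140:280,270:450],None,fx=4.2,fy=4.2,interpolation=3))
cv2.imwrite("pics/b3.png",cv2.resize(i[150:300,140:300],None,fx=4,fy=4,interpolation=3))
i=D["scene"]["image"][:,:,::-1]
cv2.imwrite("pics/b2.png",cv2.resize(i[200:355,170:335],None,fx=3.8,fy=3.8,interpolation=3))
E
```

```text
top roll [([418.7, 216.4, 22.3, 16.8], 0.8), ([316.9, 290.2, 22.4, 19.1], 0.79), ([354.7, 215.0, 22.0, 26.4], 0.5)]
top knob_grip [([323.0, 214.7, 33.7, 14.2], 0.78)]
top recorder []
top tray [([163.6, 177.9, 80.3, 45.8], 0.83)]
top spare_roll [([171.3, 185.1, 28.2, 21.4], 0.63)]
top bottle [([172.0, 185.3, 26.1, 25.0], 0.68), ([436.5, 252.3, 33.9, 23.3], 0.56), ([288.2, 148.1, 131.4, 121.0], 0.3)]
top case [([181.1, 241.8, 51.5, 32.6], 0.93), ([320.1, 214.1, 37.3, 14.8], 0.23)]
top loupe []
top jar [([119.3, 209.2, 21.5, 21.7], 0.82)]
top gauge_block [([265.0, 161.2, 3.3, 14.4], 0.61)]
scene roll [([189.7, 206.1, 19.3, 22.4], 0.89), ([216.0, 257.4, 21.4, 22.1], 0.84), ([170.0, 333.7, 23.6, 23.0], 0.81)]
scene knob_grip [([231.6, 239.0, 26.2, 18.0], 0.47)]
scene recorder [([176.5, 206.8, 151.4, 142.6], 0.79)]
scene tray [([313.4, 156.9, 70.8, 66.3], 0.92)]
scene spare_roll [([347.9, 165.2, 23.3, 22.2], 0.86)]
scene bottle [([109.0, 310.9, 41.1, 34.1], 0.6), ([177.2, 206.1, 150.4, 144.8], 0.19)]
scene case [([275.7, 135.9, 51.0, 47.7], 0.97), ([313.8, 159.7, 69.6, 65.1], 0.58)]
scene loupe [([255.6, 190.0, 14.8, 10.3], 0.59), ([313.6, 158.5, 70.3, 64.4], 0.51)]
scene jar [([347.2, 165.4, 25.8, 24.0], 0.68), ([357.9, 128.8, 19.3, 17.5], 0.64)]
scene gauge_block [([332.6, 241.1, 16.5, 9.2], 0.67)]
```

View pics/b1.png

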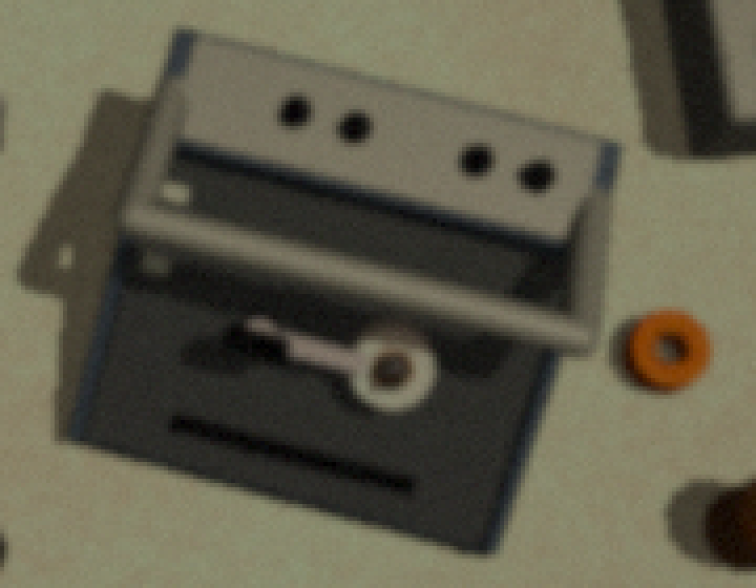

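View pics/b2.png

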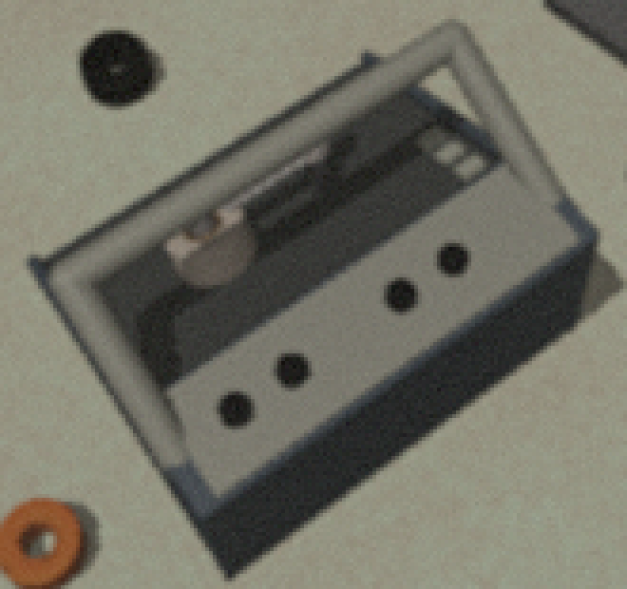

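View pics/b3.png

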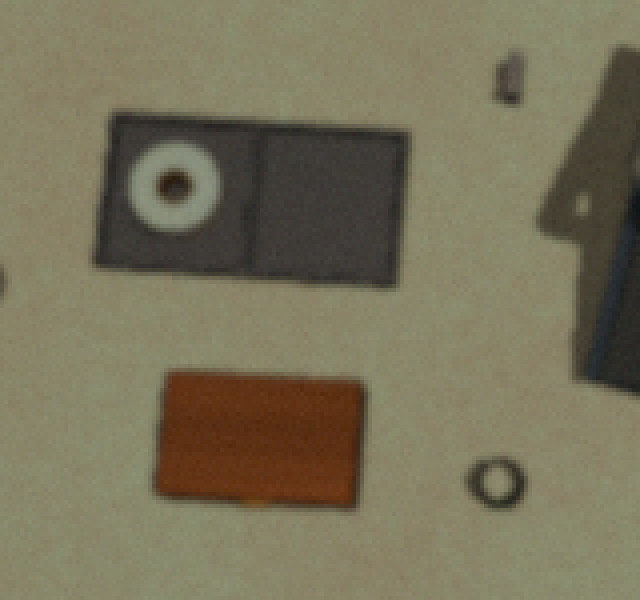

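```bash
cat >> h.py <<'E'
def spin_frame(x,y,psi,z=87.5):
    T=np.eye(4); T[:3,:3]=Ro.from_euler('z',psi).as_matrix()@Ro.from_euler('y',-np.pi/6).as_matrix()
    T[:3,3]=[x,y,z]; return T
def tf(T,p): return np.atleast_2d(p)@T[:3,:3].T+T[:3,3]
E
python3 - <<'E'
from h import *
import pickle
from scipy.optimize import least_squares
D=pickle.load(open("D.pkl","rb"))
c1=lambda u,v:(270+u/4.2,140+v/4.2)
c2=lambda u,v:(170+u/3.8,200+v/3.8)
# (cam, pixel, spindle-frame point)
K=[("top",c1(393,368),(0,0,40)),("top",c1(130,215),(72,140,101)),("top",c1(590,335),(72,-140,101)),
   ("scene",c2(455,35),(72,140,101)),("scene",c2(65,275),(72,-140,101)),("scene",c2(205,232),(0,0,40)),
   ]
def res(p):
    T=spin_frame(*p); return np.concatenate([(proj(D[c],tf(T,q))[0]-uv) for c,uv,q in K])
r=least_squares(res,[600,-150,-.2]); print(r.x,r.fun.reshape(-1,2).round(1))
T=spin_frame(*r.x)
for n in ("top","scene"):
    d=D[n]; i=d["image"][:,:,::-1].copy()
    i=cv2.resize(i,None,fx=4,fy=4,interpolation=3)
    def dr(P,c):
        cv2.polylines(i,[((proj(d,tf(T,P))+.5)*4).astype(int)],False,c,1)
    a=np.linspace(0,6.3,50)
    for z in (0,30): dr(np.c_[28*np.cos(a),28*np.sin(a),0*a+z],(0,255,0))
    dr(np.c_[9*np.cos(a),9*np.sin(a),0*a+50],(0,0,255))
    for s in(-12,12): dr([(72+s,140,101),(72+s,-140,101)],(0,255,255))
    dr([(-7,90,37),(-7,18,37),(7,18,37),(7,90,37)],(255,0,255))
    dr([(-6,69,66),(-6,111,66),(6,111,66),(6,69,66),(-6,69,66)],(255,255,0))
    for s in(-150,150): dr([(-200,s,0),(200,s,0)],(255,0,0))
    x,y=((proj(d,tf(T,(0,50,30)))[0])*4).astype(int)
    cv2.imwrite(f"pics/c_{n}.png",i[y-300:y+300,x-400:x+400])
# tray: corners from top crop (4x, off 140,150), rim z=20
for uv in [(115,112),(408,130),(398,287),(95,267),(258,128),(250,275)]: print(onz(D["top"],(140+uv[0]/4,150+uv[1]/4),20).round(0))
E
```

```text
[ 5.44988099e+02 -1.86402856e+02 -2.14900883e-01] [[-11.4  -3. ]
 [  5.5   1.4]
 [  2.6  -0.5]
 [ -6.1   3.6]
 [ -4.1   6.2]
 [  8.  -10.2]]
[668. 355.  20.]
[662. 135.  20.]
[542. 135.  20.]
[549. 359.  20.]
[660. 247.  20.]
[547. 244.  20.]
```

View pics/c_top.png

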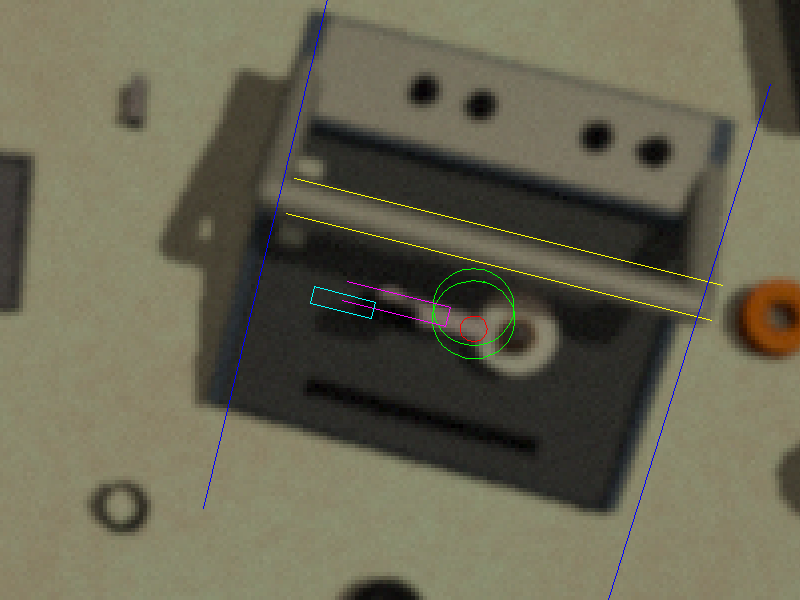

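View pics/c_scene.png

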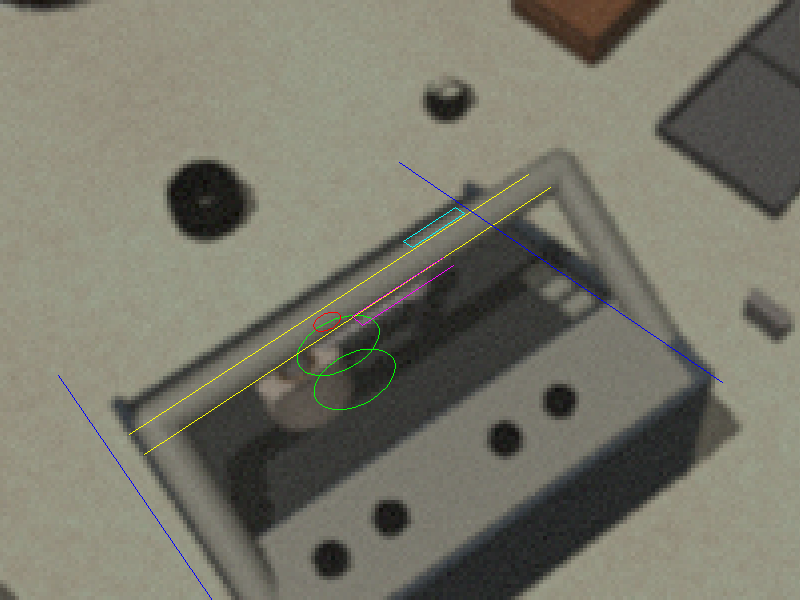

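```bash
cat > fit.py <<'E'
from h import *
import pickle
from scipy.optimize import least_squares
D=pickle.load(open("D.pkl","rb"))
c1=lambda u,v:(270+u/4.2,140+v/4.2)
c2=lambda u,v:(170+u/3.8,200+v/3.8)
K=[("top",c1(393,368),(0,0,42),0),("top",c1(130,215),(72,140,101),1),("top",c1(590,335),(72,-140,101),1),
   ("scene",c2(455,35),(72,140,101),1),("scene",c2(65,275),(72,-140,101),1),("scene",c2(205,232),(0,0,42),0),
   ]
def res(p):
    T=spin_frame(p[0],p[1],p[2],p[4]); return np.concatenate([(proj(D[c],tf(T,np.array(q)+[0,p[3]*h,0]))[0]-uv) for c,uv,q,h in K])
r=least_squares(res,[600,-150,-.2,45,87]); p=r.x; print(r.x,r.fun.reshape(-1,2).round(1))
T=spin_frame(p[0],p[1],p[2],p[4]); o=p[3]
for n in ("top","scene"):
    d=D[n]; i=d["image"][:,:,::-1].copy()
    i=cv2.resize(i,None,fx=4,fy=4,interpolation=3)
    def dr(P,c):
        cv2.polylines(i,[((proj(d,tf(T,P))+.5)*4).astype(int)],False,c,1)
    a=np.linspace(0,6.3,50)
    for z in (0,30): dr(np.c_[28*np.cos(a),28*np.sin(a),0*a+z],(0,255,0))
    dr(np.c_[9*np.cos(a),9*np.sin(a),0*a+50],(0,0,255))
    for s in(-12,12): dr([(72+s,140+o,101),(72+s,-140+o,101)],(0,255,255))
    dr([(-7,90,37),(-7,18,37),(7,18,37),(7,90,37)],(255,0,255))
    dr([(-6,69,66),(-6,111,66),(6,111,66),(6,69,66),(-6,69,66)],(255,255,0))
    for s in(-150,150): dr([(-200,s+o,0),(200,s+o,0)],(255,0,0))
    x,y=((proj(d,tf(T,(0,50,30)))[0])*4).astype(int)
    cv2.imwrite(f"pics/d_{n}.png",i[y-300:y+300,x-400:x+400])
E
python3 fit.py
```

```text
[ 5.38291267e+02 -2.17362267e+02 -2.30826489e-01  4.51335954e+01
  8.80599961e+01] [[-0.1 -0. ]
 [ 0.8 -1. ]
 [-2.6 -1.3]
 [-1.1  1.5]
 [ 0.7  2.2]
 [-2.7 -4.1]]
```

View pics/d_top.png

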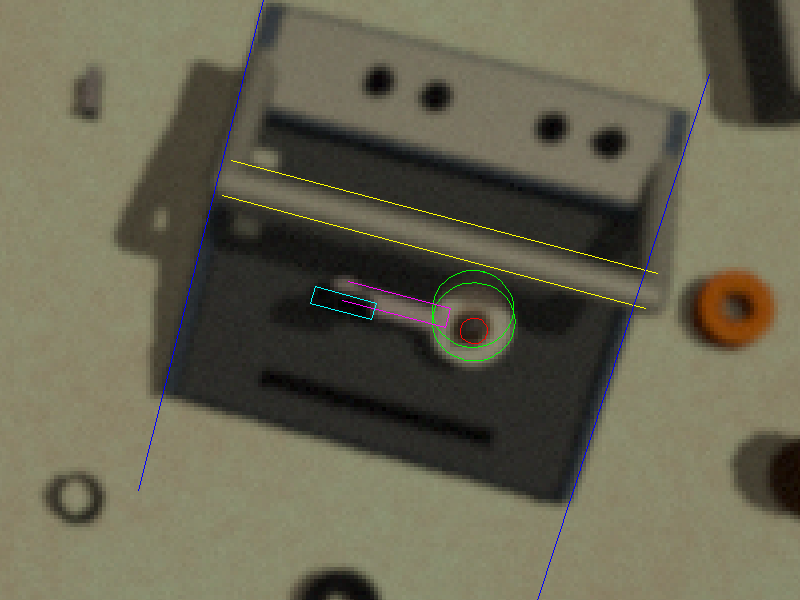

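View pics/d_scene.png

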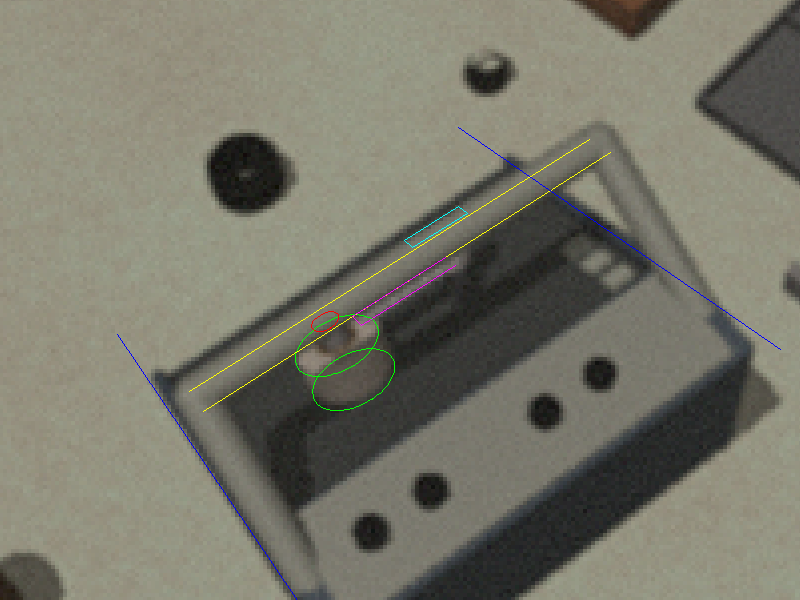

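```bash
cat >> h.py <<'E'
def pose():
    from cell import env
    s=env.state(); R=Ro.from_euler('xyz',s["tcp_rot"]).as_matrix(); return s,np.array(s["eef_pos"]),R
def show(tgt=None,psi=None):
    s,p,R=pose()
    print("t%.2f"%s["t"],"p",p.round(1),"rot",np.round(s["tcp_rot"],3),"op%.3f"%s["opening"],"F",np.round(s["ft_force"],1),"q",np.round(s["joints"],3))
    print("toolz",R[:,2].round(3),"tilt%.2f az%.3f"%(np.degrees(np.arccos(-R[2,2])),np.arctan2(R[1,2],R[0,2])),"y",R[:,1].round(3))
    if tgt is not None: print("shift",(R.T@(np.array(tgt)-p)).round(1))
E
python3 -c "
from h import *
show([830,-195,380])"
```

```text
t1.25 p [277.9 559.8 214.7] rot [3.141 0.    2.681] op1.000 F [ 0.5  0.  -0. ] q [ 1.004  0.491  1.559  0.     1.092 -0.106]
toolz [ 0.  0. -1.] tilt0.01 az1.094 y [0.445 0.896 0.   ]
shift [-830.2 -430.6 -165.4]
```

>>> send_rows:
  plan: "-40 -20 -15 -0.03 95; -40 -20 -15 -0.03 95; -40 -20 -15 -0.03 95; -40 -20 -15 -0.03 95; -40 -20 -15 -0.03 95; -40 -20 -15 -0.03 95; -40 -20 -15 -0.03 95; -40 -20 -15 -0.02 95"

```text
t: 2.05
eef_pos: [526.9, 293.8, 337.4]
tcp_rot: [-3.14, -0.001, 2.928]
ft_force: [0.1, 1.5, -0.1]
opening: 0.996
```

```bash
python3 -c "
from h import *
show([830,-195,350])"
```

```text
t2.05 p [526.9 293.8 337.4] rot [-3.140e+00 -1.000e-03  2.928e+00] op0.996 F [ 0.1  1.5 -0.1] q [ 4.000e-01  3.660e-01  1.434e+00 -1.000e-03  1.344e+00 -9.580e-01]
toolz [-0.002 -0.002 -1.   ] tilt0.14 az-2.334 y [ 0.212  0.977 -0.002]
shift [-399.7 -413.6  -12.2]
```

>>> send_rows:
  plan: "-33 -34 -1 0 95; -33 -34 -1 0 95; -33 -34 -1 0 95; -33 -34 -1 0 95; -33 -34 -1 0 95; -33 -34 -1 0 95; -33 -34 -1 0 95; -33 -34 -1 0 95"

```text
t: 2.85
eef_pos: [735.4, -41.5, 349.3]
tcp_rot: [3.141, 0.003, 2.93]
ft_force: [0.0, 0.4, 0.3]
opening: 0.999
```

>>> send_rows:
  plan: "-33 -34 -1 0 95; -33 -34 -1 0 95; -33 -34 -1 0 95; -33 -34 -1 0 95; -40 0 0 0 95; -40 0 0 0 95"

```text
t: 3.45
eef_pos: [880.1, -224.5, 349.4]
tcp_rot: [-3.142, 0.016, 2.923]
ft_force: [0.6, 0.3, 1.0]
opening: 1.003
```

```bash
python3 -c "
from h import *
show([830,-195,350])"
```

```text
t3.45 p [ 880.1 -224.5  349.4] rot [-3.142  0.016  2.923] op1.003 F [0.6 0.3 1. ] q [-0.323  1.059  0.068  0.002  1.998 -1.675]
toolz [ 0.016 -0.004 -1.   ] tilt0.92 az-0.224 y [ 0.216  0.976 -0.   ]
shift [55.3 18.  -1.5]
```

>>> send_rows:
  plan: "-50 0 0 0 95; -50 0 0 0 95; -50 0 0 0 95; -50 0 0 0 95"

```text
t: 3.85
eef_pos: [935.7, -232.9, 285.7]
tcp_rot: [-3.14, 0.117, 2.923]
ft_force: [0.2, -0.7, -0.2]
opening: 1.001
```

```bash
python3 -c "
from h import *
show([830,-195,350])"
```

```text
t3.85 p [ 935.7 -232.9  285.7] rot [-3.14   0.117  2.923] op1.001 F [ 0.2 -0.7 -0.2] q [-0.315  1.137  0.053  0.01   1.834 -1.664]
toolz [ 0.114 -0.027 -0.993] tilt6.70 az-0.235 y [ 0.217  0.976 -0.002]
shift [103.1  13.9 -76.9]
```

>>> send_rows:
  plan: "-40 0 -30 0 95; -40 0 -30 0 95; -40 0 -30 0 95; -40 0 -30 0 95"

```text
t: 4.25
eef_pos: [934.0, -227.1, 366.9]
tcp_rot: [-3.138, 0.228, 2.925]
ft_force: [-0.6, -0.3, 0.9]
opening: 1.002
```

```bash
python3 -c "
from h import *
show([830,-195,350])"
```

```text
t4.25 p [ 934.  -227.1  366.9] rot [-3.138  0.228  2.925] op1.002 F [-0.6 -0.3  0.9] q [-0.312  1.056  0.048  0.018  1.81  -1.659]
toolz [ 0.22  -0.053 -0.974] tilt13.07 az-0.235 y [ 0.216  0.976 -0.004]
shift [109.5   8.9  -8.1]
```

Tilting works. Continue to about 30°.

>>> send_rows:
  plan: "-45 0 -20 0 95; -45 0 -20 0 95; -45 0 -20 0 95; -45 0 -20 0 95; -45 0 -20 0 95; -45 0 -20 0 95"

```text
t: 4.85
eef_pos: [942.8, -223.9, 459.0]
tcp_rot: [-3.133, 0.417, 2.926]
ft_force: [0.5, 0.8, -0.0]
opening: 0.998
```

```bash
python3 -c "
from h import *
show([830,-195,350])"
```

```text
t4.85 p [ 942.8 -223.9  459. ] rot [-3.133  0.417  2.926] op0.998 F [ 0.5  0.8 -0. ] q [-0.31   0.97   0.048  0.03   1.707 -1.653]
toolz [ 0.394 -0.095 -0.914] tilt23.89 az-0.237 y [ 0.217  0.976 -0.008]
shift [150.5   4.6  52.5]
```

>>> send_rows:
  plan: "-45 0 -10 0 95; -45 0 -10 0 95; -45 0 -10 0 95"

```text
t: 5.15
eef_pos: [954.2, -224.4, 487.6]
tcp_rot: [-3.131, 0.507, 2.927]
ft_force: [0.0, -0.1, 0.1]
opening: 0.999
```

```bash
python3 -c "
from h import *
show([830,-195,350])"
```

```text
t5.15 p [ 954.2 -224.4  487.6] rot [-3.131  0.507  2.927] op0.999 F [ 0.  -0.1  0.1] q [-0.308  0.949  0.049  0.035  1.638 -1.65 ]
toolz [ 0.472 -0.113 -0.874] tilt29.05 az-0.236 y [ 0.218  0.976 -0.009]
shift [178.3   2.9  58.3]
```

>>> send_rows:
  plan: "-25 0 0 0 95; -1 0 0 0.02 95"

```text
t: 5.35
eef_pos: [958.8, -225.0, 489.8]
tcp_rot: [3.14, 0.526, 2.903]
ft_force: [-0.2, -0.5, -1.1]
opening: 0.999
```

```bash
cat >> h.py <<'E'
SP=[538.3,-217.4,-0.231,88]
def W(p): return tf(spin_frame(*SP),p)[0]
def inS(pw):
    T=spin_frame(*SP); return T[:3,:3].T@(np.array(pw)-T[:3,3])
E
python3 -c "
from h import *
s,p,R=pose()
print(inS(p)); t=W([-30,45,190]); print(t)
show(t)"
```

```text
[556.92272976  88.89384957 142.38369677]
[ 430.83553569 -145.89661748  237.54482672]
t5.35 p [ 958.8 -225.   489.8] rot [3.14  0.526 2.903] op0.999 F [-0.2 -0.5 -1.1] q [-0.307  0.949  0.049  0.036  1.619 -1.629]
toolz [ 0.488 -0.117 -0.865] tilt30.14 az-0.236 y [0.235 0.972 0.001]
shift [586.5 -47.8 -48.9]
```

>>> send_rows:
  plan: "44 -4 -6 0 95; 44 -4 -6 0 95; 44 -4 -6 0 95; 44 -4 -6 0 95; 44 -4 -6 0 95; 44 -4 -6 0 95; 44 -4 -4 0 95; 44 -4 -4 0 95"

```text
t: 6.15
eef_pos: [695.2, -188.5, 369.6]
tcp_rot: [3.135, 0.52, 2.896]
ft_force: [0.7, 0.0, 0.8]
opening: 0.997
```

```bash
python3 -c "
from h import *
s,p,R=pose()
print(inS(p)); t=W([-30,45,190]); print(t)
show(t)"
```

```text
[267.32838642  64.04728105 170.78361426]
[ 430.83553569 -145.89661748  237.54482672]
t6.15 p [ 695.2 -188.5  369.6] rot [3.135 0.52  2.896] op0.997 F [0.7 0.  0.8] q [-0.385  0.338  1.487  0.104  0.805 -1.764]
toolz [ 0.484 -0.115 -0.868] tilt29.81 az-0.234 y [0.241 0.971 0.005]
shift [297.1 -22.9 -18.2]
```

>>> send_rows:
  plan: "44 -4 -4 0 95; 44 -4 -4 0 95; 44 -4 -4 0 95; 44 -4 -3 0 95; 44 -4 -3 0 95; 44 -3 -3 0 95; 30 -1 0 0 95"

```text
t: 6.85
eef_pos: [417.1, -142.4, 234.5]
tcp_rot: [3.132, 0.516, 2.887]
ft_force: [0.1, -1.2, -0.2]
opening: 0.999
```

```bash
python3 -c "
from h import *
from cell import *
import pickle
s,p,R=pose()
print(inS(p)); t=W([-30,45,190])
show(t)
d=eyes.read_camera('wrist'); cv2.imwrite('pics/e_w.png',d['image'][:,:,::-1]); pickle.dump(d,open('w1.pkl','wb'))
"
```

```text
[-43.76693934  45.29941204 194.4686168 ]
t6.85 p [ 417.1 -142.4  234.5] rot [3.132 0.516 2.887] op0.999 F [ 0.1 -1.2 -0.2] q [-0.585  0.05   2.272  0.485  0.37  -2.318]
toolz [ 0.48  -0.116 -0.87 ] tilt29.56 az-0.236 y [0.248 0.969 0.008]
shift [-13.8  -0.    4.4]
```

View pics/e_w.png

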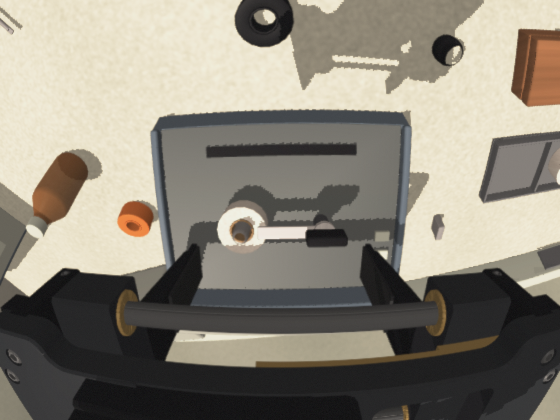

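```bash
cat > ov.py <<'E'
from h import *
import sys
def overlay(d,T,th,fn,box=None,k=4,fish=True,roll=True):
    i=cv2.resize(d["image"][:,:,::-1],None,fx=k,fy=k,interpolation=3)
    def dr(P,c):
        P=np.array(P,float); P=np.concatenate([np.linspace(P[j],P[j+1],8) for j in range(len(P)-1)])
        cv2.polylines(i,[((proj(d,tf(T,P),fish)+.5)*k).round().astype(int)],False,c,1)
    a=np.linspace(0,6.3,40)
    if roll:
        for z in (0,30): dr(np.c_[28*np.cos(a),28*np.sin(a),0*a+z],(0,255,0))
    dr(np.c_[9*np.cos(a),9*np.sin(a),0*a+50],(0,0,255))
    c,s=np.cos(th),np.sin(th); M=np.array([[c,s,0],[-s,c,0],[0,0,1]])  # clockwise by th
    kf=lambda P:np.array(P,float)@M.T+[0,90,0]
    dr(kf([(-7,0,37),(-7,-72,37),(7,-72,37),(7,0,37)]),(255,0,255))
    for z in(40,66): dr(kf([(-6,-21,z),(-6,21,z),(6,21,z),(6,-21,z),(-6,-21,z)]),(255,255,0))
    for s in(-12,12): dr([(72+s,185,101),(72+s,-95,101)],(0,255,255))
    if box is None:
        u,v=(proj(d,tf(T,(0,50,40)),fish)[0]*k).astype(int); box=(u-350,v-250,u+350,v+250)
    x0,y0,x1,y1=[max(0,b) for b in box]
    cv2.imwrite(fn,i[y0:y1,x0:x1]); print(x0,y0)
E
python3 -c "
from ov import *; import pickle
overlay(pickle.load(open('w1.pkl','rb')),spin_frame(*SP),0,'pics/f.png')"
```

```text
799 692
```

View pics/f.png

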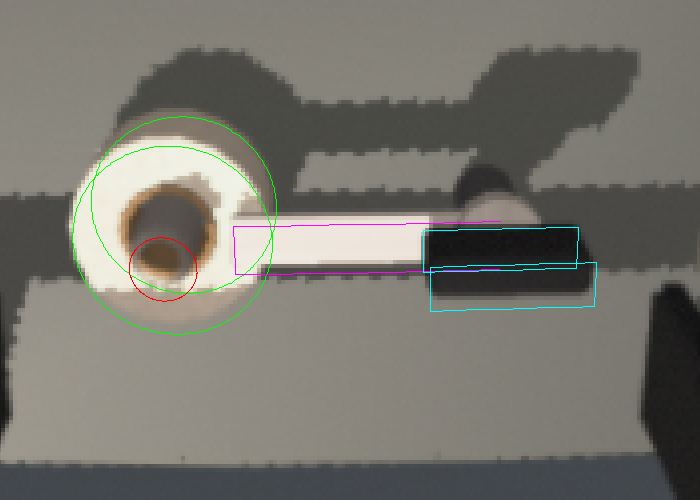

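```bash
cat > fit2.py <<'E'
from ov import *; import pickle
from scipy.optimize import least_squares
d=pickle.load(open('w1.pkl','rb'))
P=lambda u,v:np.array([(799+u)/4-.5,(692+v)/4-.5])
T0=spin_frame(*SP)
base=lambda q:proj(d,tf(T0,q),True)[0]
a=np.linspace(0,6.283,60)
circ=np.c_[28*np.cos(a),28*np.sin(a),0*a+30]
def feats(T):
    c=proj(d,tf(T,circ),True); k=proj(d,tf(T,[(6,69,66),(6,111,66)]),True)
    return np.array([c[:,0].min(),c[:,0].max(),c[:,1].min(),k[0,0],k[1,0],k[0,1],k[1,1]])
o=feats(T0); 
m=np.array([P(70,0)[0],P(268,0)[0],P(0,134)[1],P(426,0)[0],P(592,0)[0],P(0,296)[1],P(0,294)[1]])
print((o-m).round(2))
f=lambda p:feats(spin_frame(p[0],p[1],p[2],87.5))-m
r=least_squares(f,SP[:3]); print(r.x,r.fun.round(2))
overlay(d,spin_frame(*r.x),0,'pics/f2.png')
E
python3 fit2.py
```

```text
[0.57 1.   2.87 0.96 0.47 3.66 2.97]
[ 5.34360689e+02 -2.17104994e+02 -2.20491825e-01] [-0.62  0.13  0.04  0.21  0.22  0.55 -0.38]
796 680
```

View pics/f2.png

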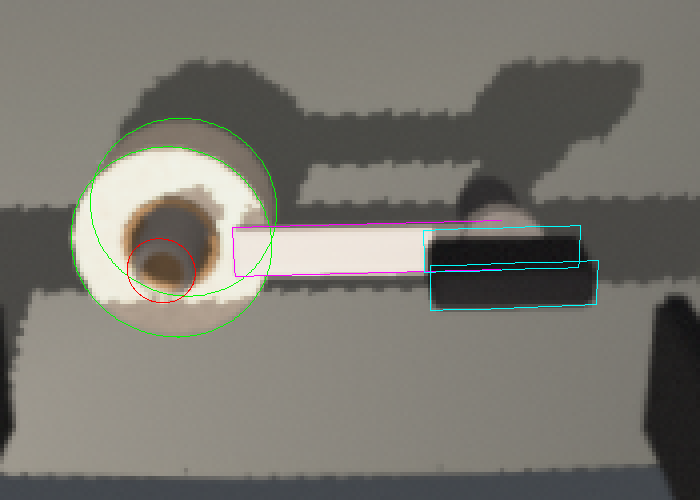

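>>> send_rows:
  plan: "0 0 -2 0.149 95; 0 0 0 0.149 95; 0 0 0 0.149 95; 0 0 0 0.149 95; 0 0 0 0.149 95; 0 0 0 0.149 95; 0 0 0 0.149 95; 0 0 0 0.149 95"

```text
t: 7.7
eef_pos: [410.3, -139.6, 232.0]
tcp_rot: [2.66, 0.165, 1.643]
ft_force: [0.4, -0.1, 0.5]
opening: 1.001
```

```bash
sed -i 's/^SP=.*/SP=[534.4,-217.1,-0.222,87.5]/' h.py
cat >> h.py <<'E'
def rel(tgt=None):
    s,p,R=pose(); T=spin_frame(*SP); Q=T[:3,:3].T@R
    print("TCP in S",inS(p).round(1),"tool y in S",Q[:,1].round(3),"ang",round(np.arctan2(Q[1,1],Q[0,1]),3),"tool z in S",Q[:,2].round(3))
    show(None if tgt is None else W(tgt))
E
python3 -c "
from h import *
rel([0,90,100])"
```

```text
TCP in S [-47.4  48.2 194.2] tool y in S [ 0.944  0.33  -0.017] ang 0.337 tool z in S [-0.017 -0.005 -1.   ]
t7.70 p [ 410.3 -139.6  232. ] rot [2.66  0.165 1.643] op1.001 F [ 0.4 -0.1  0.5] q [-0.59   0.043  2.283  0.484  0.375 -1.116]
toolz [ 0.473 -0.111 -0.874] tilt29.05 az-0.232 y [0.878 0.14  0.457]
shift [23.7 60.1 93.2]
```

>>> send_rows:
  plan: "0 0 0 0.122 95; 0 0 0 0.122 95; 0 0 0 0.122 95"

```text
t: 8.0
eef_pos: [410.1, -139.5, 231.6]
tcp_rot: [2.636, -0.02, 1.304]
ft_force: [-0.4, -0.9, -0.0]
opening: 0.998
```

```bash
python3 -c "
from h import *
rel([0,90,100])"
```

```text
TCP in S [-47.7  48.3 193.9] tool y in S [ 0.999 -0.049 -0.018] ang -0.049 tool z in S [-0.018 -0.004 -1.   ]
t8.00 p [ 410.1 -139.5  231.6] rot [ 2.636 -0.02   1.304] op0.998 F [-0.4 -0.9 -0. ] q [-0.59   0.044  2.283  0.483  0.375 -0.73 ]
toolz [ 0.472 -0.111 -0.875] tilt28.98 az-0.231 y [ 0.841 -0.24   0.484]
shift [44.4 47.3 92.9]
```

>>> send_rows:
  plan: "15 16 15 0 45; 15 16 20 0 45; 14 15 20 0 45; 0 0 20 0 45; 0 0 0 0 45"

```text
t: 8.5
eef_pos: [500.3, -116.2, 188.4]
tcp_rot: [2.635, -0.025, 1.294]
ft_force: [-1.0, -0.0, -0.7]
opening: 0.63
```

```bash
python3 -c "
from h import *
from cell import *
import pickle
rel([0,90,43])
d=eyes.read_camera('wrist'); cv2.imwrite('pics/g_w.png',d['image'][:,:,::-1]); pickle.dump(d,open('w2.pkl','wb'))
"
```

```text
TCP in S [  2.4  90.9 115.1] tool y in S [ 0.998 -0.06  -0.016] ang -0.06 tool z in S [-0.017 -0.005 -1.   ]
t8.50 p [ 500.3 -116.2  188.4] rot [ 2.635 -0.025  1.294] op0.630 F [-1.  -0.  -0.7] q [-0.4    0.243  2.19   0.377  0.223 -0.465]
toolz [ 0.472 -0.112 -0.874] tilt29.04 az-0.232 y [ 0.838 -0.251  0.485]
shift [-0.6 -1.1 72.1]
```

View pics/g_w.png

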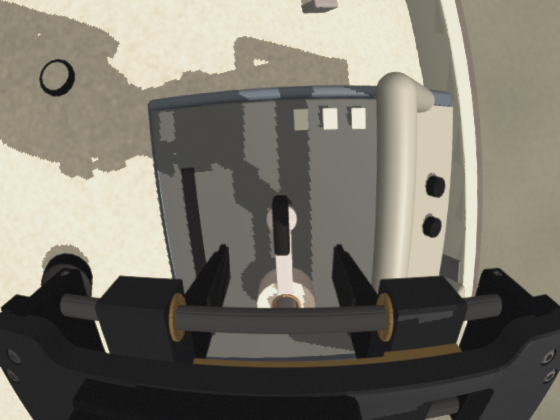

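```bash
cat > fk.py <<'E'
from h import *
from scipy.optimize import least_squares
rec=[([1.004,.491,1.559,0,1.092,-.106],[277.9,559.8,214.7],[3.141,0,2.681]),
([.4,.366,1.434,-.001,1.344,-.958],[526.9,293.8,337.4],[-3.14,-.001,2.928]),
([-.323,1.059,.068,.002,1.998,-1.675],[880.1,-224.5,349.4],[-3.142,.016,2.923]),
([-.315,1.137,.053,.01,1.834,-1.664],[935.7,-232.9,285.7],[-3.14,.117,2.923]),
([-.31,.97,.048,.03,1.707,-1.653],[942.8,-223.9,459],[-3.133,.417,2.926]),
([-.385,.338,1.487,.104,.805,-1.764],[695.2,-188.5,369.6],[3.135,.52,2.896]),
([-.585,.05,2.272,.485,.37,-2.318],[417.1,-142.4,234.5],[3.132,.516,2.887]),
([-.59,.043,2.283,.484,.375,-1.116],[410.3,-139.6,232],[2.66,.165,1.643]),
([-.4,.243,2.19,.377,.223,-.465],[500.3,-116.2,188.4],[2.635,-.025,1.294])]
Y=lambda a:Ro.from_euler('y',a).as_matrix(); Z=lambda a:Ro.from_euler('z',a).as_matrix()
def fk(q,P):
    h,x0,lat,a,e,b,lw,c,g=P
    R1=Z(q[0]); R2=R1@Y(q[1]); R3=R2@Y(q[2]); R5=R3@Z(q[3])@Y(q[4]); R6=R5@Z(q[5]+g)
    p=R1@[x0,lat,h]+R2@[0,0,a]+R3@[e,0,b]+R3@Z(q[3])@[0,lw,0]+R6@[0,0,c]
    return p,R6
def res(P):
    o=[]
    for q,p,r in rec:
        pp,R=fk(q,P); o+=list(pp-p); o+=list(200*(R-Ro.from_euler('xyz',r).as_matrix()).ravel())
    return o
if 1:
    best=None
    for g in (0,1.57,3.14,-1.57):
        r=least_squares(res,[300,0,60,400,0,400,0,250,g])
        if best is None or r.cost<best.cost: best=r
    PF=best.x
if __name__=="__main__": print(PF.round(2),best.cost,np.abs(best.fun).max())
lo=np.array([-3.1,-.84,.05,-1.13,.06,-2.69]);hi=np.array([3.1,2.19,2.79,4.28,2.93,2.69])
def ik(p,R,q0):
    f=lambda q:np.r_[fk(q,PF)[0]-p,200*(fk(q,PF)[1]-R).ravel()]
    r=least_squares(f,np.clip(q0,lo+1e-3,hi-1e-3),bounds=(lo,hi)); return r.x,np.abs(r.fun).max()
E
python3 fk.py
```

```text
[ 1.9547e+02 -8.3000e-01  6.5670e+01  5.8781e+02  4.2410e+01  4.1118e+02
  2.5000e-01  2.7207e+02  1.5700e+00] 0.7260322493779297 0.389688017330883
```

Run:
```python
from fk import *
s,p,R=pose(); q=s["joints"]
for tgt in [(0,90,115),(0,90,100),(0,90,80),(0,90,60),(0,90,43)]:
    q,e=ik(W(tgt),R,q); print(tgt,q.round(3),round(e,2))
for dz in np.arange(0,2.6,.5):
    q,e=ik(W((0,90,43)),R@Z(dz),q); print(dz,q.round(3),round(e,2))
q0=q
for sp in (-1.57,1.57):
  q=q0
  for tgt in [(0,0,120),(0,0,60),(0,0,20),(0,0,0)]:
    q,e=ik(W(tgt),R@Z(sp),q); print(sp,tgt,q.round(3),round(e,2))
```

```text
(0, 90, 115) [-0.404  0.242  2.197  0.396  0.217 -0.486] 0.0
(0, 90, 100) [-0.4    0.277  2.197  0.459  0.184 -0.547] 0.0
(0, 90, 80) [-0.396  0.322  2.195  0.579  0.145 -0.666] 0.0
(0, 90, 60) [-0.391  0.368  2.192  0.771  0.111 -0.856] 0.0
(0, 90, 43) [-0.388  0.407  2.186  1.026  0.088 -1.109] 0.0
0.0 [-0.388  0.407  2.186  1.026  0.088 -1.109] 0.0
0.5 [-0.388  0.407  2.186  1.026  0.088 -0.609] 0.0
1.0 [-0.388  0.407  2.186  1.026  0.088 -0.109] 0.0
1.5 [-0.388  0.407  2.186  1.026  0.088  0.391] 0.0
2.0 [-0.388  0.407  2.186  1.026  0.088  0.891] 0.0
2.5 [-0.388  0.407  2.186  1.026  0.088  1.391] 0.0
-1.57 (0, 0, 120) [-0.629  0.278  2.292  1.731  0.187  2.69 ] 20.05
-1.57 (0, 0, 60) [-0.602  0.397  2.23   1.75   0.176  2.69 ] 10.89
-1.57 (0, 0, 20) [-0.586  0.476  2.184  1.762  0.17   2.69 ] 5.41
-1.57 (0, 0, 0) [-0.578  0.515  2.159  1.768  0.168  2.69 ] 2.89
1.57 (0, 0, 120) [-0.634  0.246  2.173  0.666  0.313  0.624] 0.0
1.57 (0, 0, 60) [-0.604  0.379  2.168  0.999  0.212  0.304] 0.0
1.57 (0, 0, 20) [-0.587  0.467  2.154  1.345  0.174 -0.034] 0.0
1.57 (0, 0, 0) [-0.579  0.511  2.144  1.542  0.166 -0.225] 0.0
```

```bash
python3 -c "
from ov import *; import pickle
overlay(pickle.load(open('w2.pkl','rb')),spin_frame(*SP),0.03,'pics/g2.png')"
```

```text
778 807
```

View pics/g2.png

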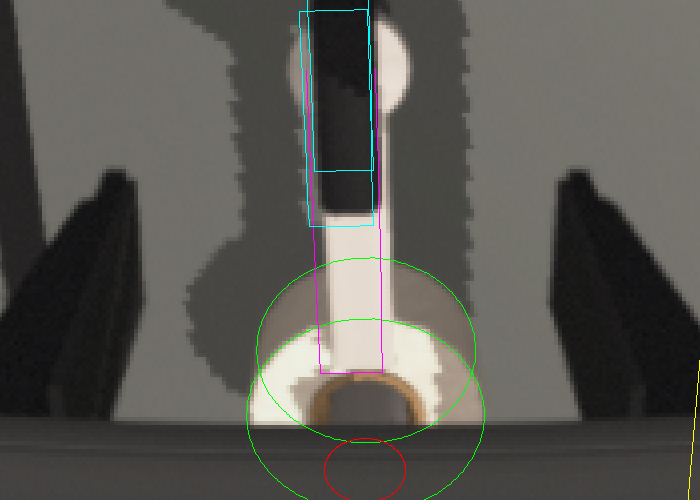

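>>> send_rows:
  plan: "0 -1 16 0 45; 0 -1 16 0 45; 0 0 14 0 45; 0 0 12 0 45; 0 0 8 0 45; 0 0 0 0 45"

```text
t: 9.15
eef_pos: [528.8, -124.3, 134.3]
tcp_rot: [2.629, -0.028, 1.29]
ft_force: [0.5, -0.5, 0.6]
opening: 0.474
```

```bash
python3 -c "
from h import *
from cell import *
import pickle
rel([0,90,44])
d=eyes.read_camera('wrist'); cv2.imwrite('pics/h_w.png',d['image'][:,:,::-1])
"
```

```text
TCP in S [ 1.  89.3 53.5] tool y in S [ 0.998 -0.065 -0.01 ] ang -0.065 tool z in S [-0.011 -0.005 -1.   ]
t9.15 p [ 528.8 -124.3  134.3] rot [ 2.629 -0.028  1.29 ] op0.474 F [ 0.5 -0.5  0.6] q [-0.392  0.384  2.19   0.915  0.099 -0.996]
toolz [ 0.478 -0.113 -0.871] tilt29.39 az-0.231 y [ 0.834 -0.255  0.49 ]
shift [ 0.7 -0.9  9.5]
```

View pics/h_w.png

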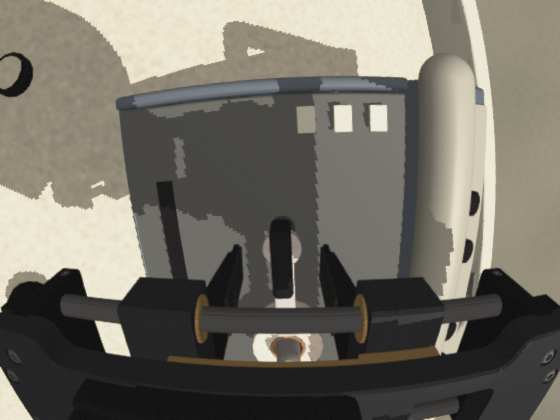

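>>> send_rows:
  plan: "2 0 7 0 45; 0 0 2 0 30; 0 0 0 0 0; 0 0 0 0 0; 0 0 0 0 0; 0 0 0 0 0; 0 0 0 0 0"

```text
t: 9.9
eef_pos: [531.8, -123.0, 130.9]
tcp_rot: [2.625, -0.03, 1.29]
ft_force: [7.1, -1.8, -6.4]
opening: 0.124
```

```bash
python3 -c "
from h import *
from cell import *
import pickle
rel([0,90,44])
d=eyes.read_camera('wrist'); cv2.imwrite('pics/i_w.png',cv2.resize(d['image'][180:400,150:420,::-1],None,fx=2.5,fy=2.5)); 
"
```

```text
TCP in S [ 1.5 91.2 49.2] tool y in S [ 0.998 -0.066 -0.007] ang -0.066 tool z in S [-0.007 -0.003 -1.   ]
t9.90 p [ 531.8 -123.   130.9] rot [ 2.625 -0.03   1.29 ] op0.124 F [ 7.1 -1.8 -6.4] q [-0.388  0.393  2.19   1.034  0.092 -1.111]
toolz [ 0.481 -0.112 -0.869] tilt29.62 az-0.228 y [ 0.832 -0.255  0.493]
shift [-1.3 -1.4  5.3]
```

View pics/i_w.png

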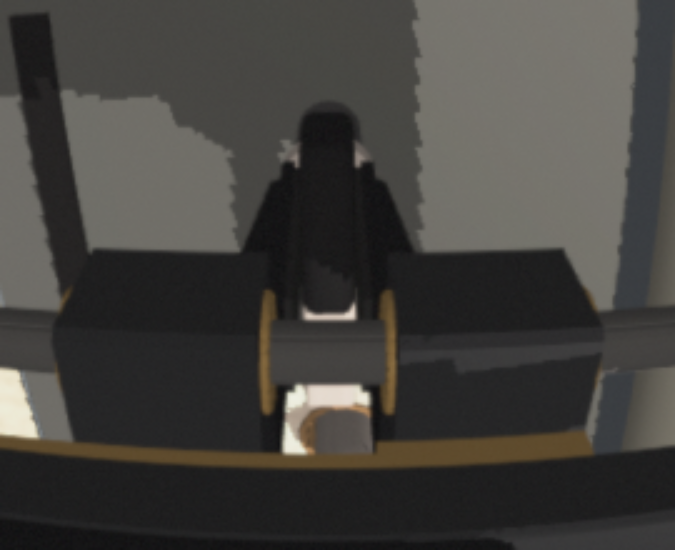

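>>> send_rows:
  plan: "0 0 0 0.1 0; 0 0 0 0.14 0; 0 0 0 0.14 0; 0 0 0 0.14 0"

```text
t: 10.35
eef_pos: [531.8, -122.9, 130.9]
tcp_rot: [2.702, -0.281, 0.81]
ft_force: [0.5, 0.5, -3.0]
opening: 0.124
```

```bash
python3 -c "
from h import *
rel([0,90,44])
s,_,_=pose(); print(s['moment'])
"
```

```text
TCP in S [ 1.5 91.3 49.2] tool y in S [ 0.824 -0.566 -0.004] ang -0.602 tool z in S [-0.007 -0.003 -1.   ]
t10.35 p [ 531.8 -122.9  130.9] rot [ 2.702 -0.281  0.81 ] op0.124 F [ 0.5  0.5 -3. ] q [-0.388  0.394  2.19   1.032  0.092 -0.573]
toolz [ 0.481 -0.111 -0.869] tilt29.60 az-0.228 y [ 0.574 -0.71   0.409]
shift [-1.9 -0.5  5.2]
[-0.16713041  0.50119791  0.04872372]
```

>>> send_rows:
  plan: "0 0 0 0.145 0; 0 0 0 0.145 0; 0 0 0 0.145 0; 0 0 0 0.145 0; 0 0 0 0.145 0; 0 0 0 0.145 0; 0 0 0 0.145 0; 0 0 0 0.145 0"

```text
t: 11.15
eef_pos: [531.8, -122.7, 130.8]
tcp_rot: [-3.015, -0.502, -0.486]
ft_force: [-0.4, -0.2, -3.7]
opening: 0.123
```

>>> send_rows:
  plan: "0 0 0 0.14 0; 0 0 0 0.14 0; 0 0 0 0.14 0; 0 0 0 0.1 0"

```text
t: 11.55
eef_pos: [531.9, -122.7, 130.9]
tcp_rot: [-2.766, -0.362, -1.066]
ft_force: [1.2, 0.7, -4.2]
opening: 0.128
```

```bash
python3 -c "
from h import *
rel([0,90,44])
s,_,R=pose(); print(R.T@s['moment'])
"
```

```text
TCP in S [ 1.5 91.5 49.2] tool y in S [-0.699 -0.715  0.007] ang -2.345 tool z in S [-0.008 -0.002 -1.   ]
t11.55 p [ 531.9 -122.7  130.9] rot [-2.766 -0.362 -1.066] op0.128 F [ 1.2  0.7 -4.2] q [-0.387  0.394  2.189  1.023  0.093  1.179]
toolz [ 0.481 -0.111 -0.87 ] tilt29.57 az-0.227 y [-0.751 -0.564 -0.343]
shift [0.  2.1 5.2]
[-0.32161142 -0.21590854 -0.08683247]
```

>>> send_rows:
  plan: "0 0 0 0.08 0; 0 0 0 0.08 0; 0 0 0 0.08 0"

```text
t: 11.85
eef_pos: [531.8, -122.6, 130.9]
tcp_rot: [-2.692, -0.262, -1.306]
ft_force: [0.4, -1.5, -3.6]
opening: 0.136
```

```bash
python3 -c "
from h import *
rel([0,90,44])
s,_,R=pose(); print(R.T@s['moment'])
"
```

```text
TCP in S [ 1.5 91.6 49.2] tool y in S [-0.854 -0.521  0.008] ang -2.594 tool z in S [-0.008 -0.002 -1.   ]
t11.85 p [ 531.8 -122.6  130.9] rot [-2.692 -0.262 -1.306] op0.136 F [ 0.4 -1.5 -3.6] q [-0.387  0.393  2.189  1.02   0.092  1.432]
toolz [ 0.481 -0.111 -0.87 ] tilt29.56 az-0.227 y [-0.84  -0.344 -0.42 ]
shift [0.6 2.  5.2]
[-0.45617709  0.22951631 -0.79077033]
```

>>> send_rows:
  plan: "0 0 0 0.03 0; 0 0 0 -0.03 20; 0 0 0 0 45; 0 0 0 0 45; 0 0 -15 0 45; 0 0 -20 0 45; 0 0 -25 0 45; 0 0 -25 0 45"

```text
t: 12.65
eef_pos: [490.2, -113.4, 204.7]
tcp_rot: [-2.697, -0.262, -1.303]
ft_force: [-0.4, -0.2, 0.2]
opening: 0.472
```

```bash
python3 -c "
from fk import *
rel([0,0,110])
s,p,R=pose()
# desired: tool y along S y (ang +-pi/2)
for sp in np.linspace(0,-2.6,6):
    pass
q=s['joints']
for sp in (-1.0,1.03):
  q=s['joints']
  for tgt in [(-20,45,160),(0,0,120),(0,0,60),(0,0,20),(0,0,-3)]:
    q,e=ik(W(tgt),R@Z(sp),q); print(sp,tgt,q.round(3),round(e,2))
"
```

```text
TCP in S [  1.5  91.4 134.4] tool y in S [-0.852 -0.523  0.012] ang -2.591 tool z in S [-0.012 -0.004 -1.   ]
t12.65 p [ 490.2 -113.4  204.7] rot [-2.697 -0.262 -1.303] op0.472 F [-0.4 -0.2  0.2] q [-0.406  0.198  2.194  0.343  0.259  2.098]
toolz [ 0.477 -0.111 -0.872] tilt29.32 az-0.229 y [-0.841 -0.347 -0.416]
shift [77.2 48.8 24.8]
-1.0 (-20, 45, 160) [-0.557  0.137  2.234  0.521  0.322  0.798] 0.0
-1.0 (0, 0, 120) [-0.636  0.246  2.176  0.685  0.311  0.564] 0.0
-1.0 (0, 0, 60) [-0.606  0.379  2.171  1.029  0.212  0.233] 0.0
-1.0 (0, 0, 20) [-0.589  0.468  2.156  1.38   0.176 -0.109] 0.0
-1.0 (0, 0, -3) [-0.579  0.517  2.144  1.604  0.169 -0.328] 0.0
1.03 (-20, 45, 160) [-0.577  0.139  2.249  0.64   0.314  2.69 ] 3.49
1.03 (0, 0, 120) [-0.636  0.246  2.176  0.685  0.311  2.594] 0.0
1.03 (0, 0, 60) [-0.606  0.379  2.171  1.029  0.212  2.263] 0.0
1.03 (0, 0, 20) [-0.589  0.468  2.156  1.38   0.176  1.921] 0.0
1.03 (0, 0, -3) [-0.579  0.517  2.144  1.604  0.169  1.702] 0.0
```

>>> send_rows:
  plan: "0 0 0 -0.145 75; 0 0 0 -0.145 75; 0 0 0 -0.145 75; 0 0 0 -0.145 75; 0 0 0 -0.145 75; 0 0 0 -0.145 75; 0 0 0 -0.14 75"

```text
t: 13.35
eef_pos: [489.5, -113.1, 209.7]
tcp_rot: [3.125, -0.519, -0.197]
ft_force: [0.3, -0.7, -0.2]
opening: 0.786
```

```bash
python3 -c "
from h import *
from cell import *
import pickle
rel([0,0,125])
d=eyes.read_camera('wrist'); cv2.imwrite('pics/j_w.png',d['image'][:,:,::-1]); pickle.dump(d,open('w3.pkl','wb'))
d=eyes.read_camera('top'); cv2.imwrite('pics/j_t.png',cv2.resize(d['image'][140:280,270:450,::-1],None,fx=4,fy=4,interpolation=3))
"
```

```text
TCP in S [  3.3  91.5 139.2] tool y in S [ 0.022 -1.     0.005] ang -1.549 tool z in S [-0.004 -0.005 -1.   ]
t13.35 p [ 489.5 -113.1  209.7] rot [ 3.125 -0.519 -0.197] op0.786 F [ 0.3 -0.7 -0.2] q [-0.406  0.188  2.193  0.339  0.262  1.061]
toolz [ 0.483 -0.114 -0.868] tilt29.74 az-0.231 y [-0.204 -0.979  0.015]
shift [-5.2 91.4 14.7]
```

View pics/j_w.png

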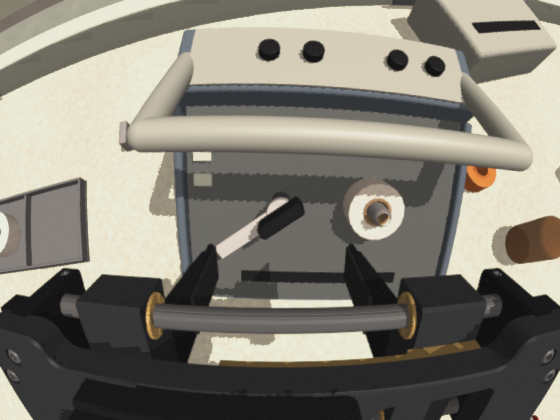

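View pics/j_t.png

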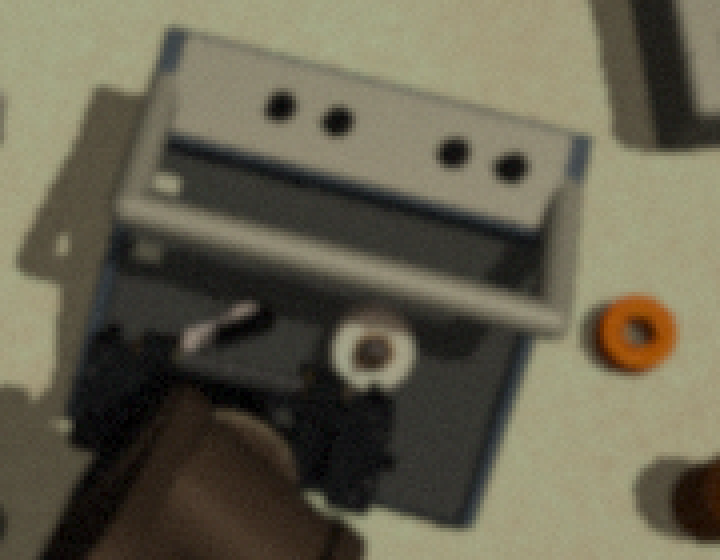

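```bash
python3 -c "
from ov import *; import pickle
overlay(pickle.load(open('w3.pkl','rb')),spin_frame(*SP),2.5,'pics/j2.png')"
```

```text
954 610
```

View pics/j2.png

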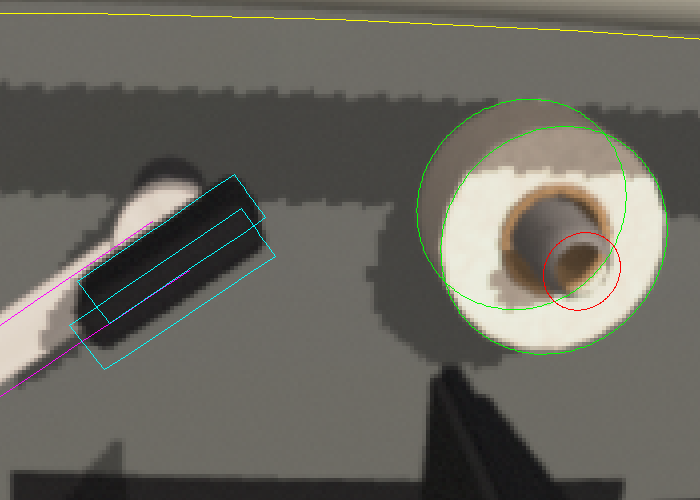

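>>> send_rows:
  plan: "-1 30 3 0 75; -1 30 3 0 75; -1 31 3 0 75; 0 0 5 0 75"

```text
t: 13.85
eef_pos: [474.7, -205.2, 197.9]
tcp_rot: [3.138, -0.522, -0.222]
ft_force: [0.1, -0.4, -0.3]
opening: 0.791
```

```bash
python3 -c "
from h import *
from cell import *
import pickle
from ov import *
rel([0,0,60])
d=eyes.read_camera('wrist'); pickle.dump(d,open('w4.pkl','wb'))
overlay(d,spin_frame(*SP),2.5,'pics/k.png')
"
```

```text
TCP in S [  2.5  -1.6 126. ] tool y in S [ 0.    -1.     0.004] ang -1.571 tool z in S [-0.001 -0.004 -1.   ]
t13.85 p [ 474.7 -205.2  197.9] rot [ 3.138 -0.522 -0.222] op0.791 F [ 0.1 -0.4 -0.3] q [-0.643  0.233  2.175  0.695  0.319  0.531]
toolz [ 0.486 -0.113 -0.867] tilt29.94 az-0.229 y [-0.222 -0.975  0.003]
shift [-2.4 -1.8 66. ]
521 624
```

View pics/k.png

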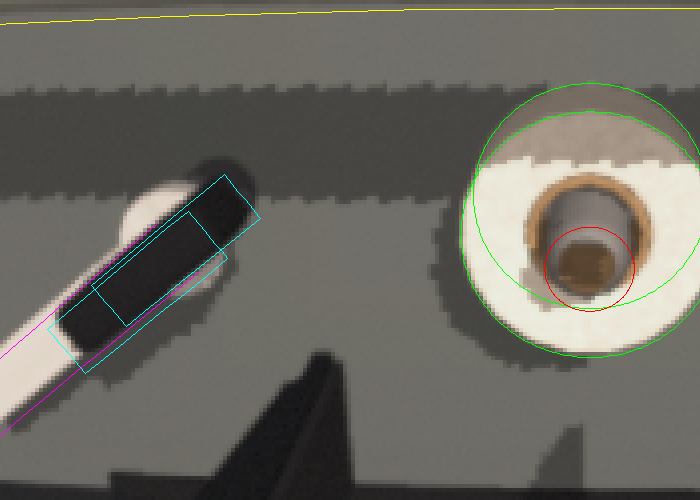

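>>> send_rows:
  plan: "-2 -2 18 0 75; -1 0 18 0 75; 0 0 18 0 75; 0 0 18 0 75; 0 0 15 0 75; 0 0 10 0 75"

```text
t: 14.5
eef_pos: [521.4, -208.0, 109.3]
tcp_rot: [-3.134, -0.52, -0.241]
ft_force: [-0.8, -0.4, 0.5]
opening: 0.788
```

```bash
python3 -c "
from h import *
from cell import *
rel([0,0,5])
"
```

```text
TCP in S [-1.8  6.  26.2] tool y in S [-0.016 -1.     0.002] ang -1.587 tool z in S [-0.003 -0.002 -1.   ]
t14.50 p [ 521.4 -208.   109.3] rot [-3.134 -0.52  -0.241] op0.788 F [-0.8 -0.4  0.5] q [-0.582  0.455  2.17   1.437  0.176 -0.164]
toolz [ 0.484 -0.112 -0.868] tilt29.81 az-0.226 y [-0.235 -0.972 -0.006]
shift [ 2.   5.9 21.2]
```

>>> send_rows:
  plan: "2 6 0 0 75; 0 1 6 0 75; 0 1 6 0 75; 0 1 5 0 75; 0 0 0 0 75"

```text
t: 15.0
eef_pos: [530.5, -213.2, 93.1]
tcp_rot: [-3.122, -0.516, -0.254]
ft_force: [0.0, 0.5, 0.4]
opening: 0.787
```

```bash
python3 -c "
from h import *
from cell import *
rel([0,0,5])
d=eyes.read_camera('wrist'); cv2.imwrite('pics/l.png',d['image'][:,:,::-1])
"
```

```text
TCP in S [-1.2  3.   7.2] tool y in S [-0.028 -1.    -0.003] ang -1.599 tool z in S [-0.008  0.003 -1.   ]
t15.00 p [ 530.5 -213.2   93.1] rot [-3.122 -0.516 -0.254] op0.787 F [0.  0.5 0.4] q [-0.583  0.497  2.155  1.553  0.178 -0.271]
toolz [ 0.482 -0.105 -0.87 ] tilt29.56 az-0.215 y [-0.242 -0.97  -0.017]
shift [1.3 3.  2.1]
```

View pics/l.png

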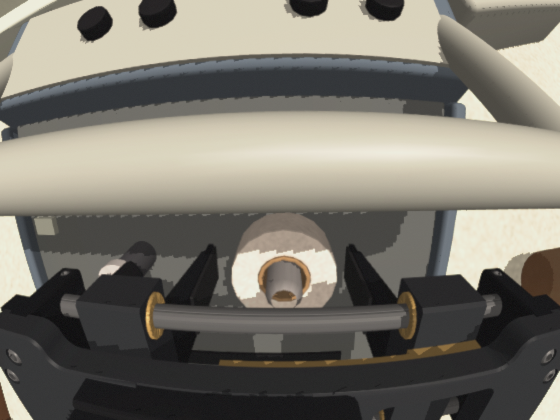

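>>> send_rows:
  plan: "1 2 2 0 75; 0 0 1 0 60; 0 0 0 0 40; 0 0 0 0 40; 0 0 0 0 40; 0 0 0 0 40"

```text
t: 15.65
eef_pos: [532.4, -214.5, 91.9]
tcp_rot: [-3.121, -0.516, -0.256]
ft_force: [-0.1, 0.3, -0.2]
opening: 0.592
```

```bash
python3 -c "
from h import *
rel([0,0,5])
"
```

```text
TCP in S [-0.  2.  5.] tool y in S [-0.029 -1.    -0.004] ang -1.6 tool z in S [-0.007  0.004 -1.   ]
t15.65 p [ 532.4 -214.5   91.9] rot [-3.121 -0.516 -0.256] op0.592 F [-0.1  0.3 -0.2] q [-0.584  0.501  2.151  1.556  0.179 -0.273]
toolz [ 0.482 -0.105 -0.87 ] tilt29.58 az-0.214 y [-0.243 -0.97  -0.018]
shift [0.1 2.  0. ]
```

>>> send_rows:
  plan: "0 0 -5 0 30; 0 0 -6 0 30; 0 0 -6 0 30; 0 0 -6 0 30"

```text
t: 16.05
eef_pos: [520.6, -212.0, 111.7]
tcp_rot: [-3.12, -0.514, -0.256]
ft_force: [0.6, -0.1, -0.5]
opening: 0.595
```

```bash
python3 -c "
from h import *
rel([0,2,70])
"
```

```text
TCP in S [-0.5  1.9 28.2] tool y in S [-0.03  -1.    -0.004] ang -1.601 tool z in S [-0.009  0.004 -1.   ]
t16.05 p [ 520.6 -212.   111.7] rot [-3.12  -0.514 -0.256] op0.595 F [ 0.6 -0.1 -0.5] q [-0.594  0.451  2.162  1.331  0.189 -0.054]
toolz [ 0.481 -0.104 -0.87 ] tilt29.49 az-0.213 y [-0.243 -0.97  -0.018]
shift [  0.1  -0.2 -41.8]
```

Clean lift, negligible force; continue.

>>> send_rows:
  plan: "0 0 -7 0 30; 0 0 -7 0 30; 0 0 -7 0 30; 0 0 -7 0 30; 0 0 -7 0 30; 0 0 -7 0 30; 0 0 -8 0 30; 0 0 -8 0 30"

```text
t: 16.85
eef_pos: [490.7, -205.5, 163.8]
tcp_rot: [-3.119, -0.513, -0.258]
ft_force: [0.1, 0.4, -1.1]
opening: 0.595
```

>>> send_rows:
  plan: "0 0 -10 0 30; 0 0 -15 0 30; 0 0 -20 0 30; 0 0 -20 0 30"

```text
t: 17.25
eef_pos: [457.6, -198.2, 220.9]
tcp_rot: [-3.118, -0.509, -0.259]
ft_force: [-0.5, 0.4, 0.0]
opening: 0.593
```

```bash
python3 -c "
from h import *
from cell import *
rel([-40,2,200])
d=eyes.read_camera('wrist'); cv2.imwrite('pics/m.png',d['image'][:,:,::-1])
"
```

```text
TCP in S [ -1.8   1.5 155. ] tool y in S [-0.032 -0.999 -0.005] ang -1.603 tool z in S [-0.015  0.005 -1.   ]
t17.25 p [ 457.6 -198.2  220.9] rot [-3.118 -0.509 -0.259] op0.593 F [-0.5  0.4  0. ] q [-0.658  0.169  2.171  0.58   0.395  0.672]
toolz [ 0.477 -0.102 -0.873] tilt29.17 az-0.211 y [-0.245 -0.969 -0.02 ]
shift [-38.9   0.5 -44.4]
```

View pics/m.png

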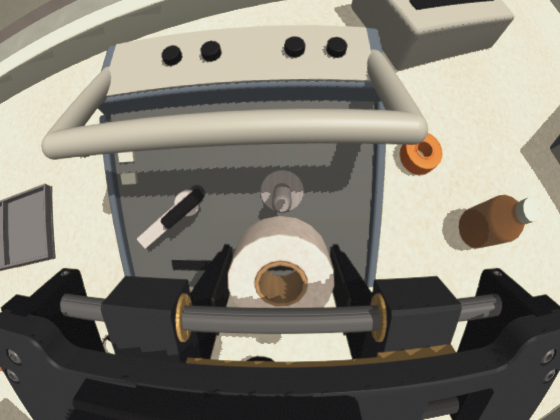

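```bash
python3 -c "
from fk import *
A=[480,190,250];B=[590,190,190]
show(A)
s,p,R=pose()
q=s['joints']
for t in np.linspace(0,1,5):
    q,e=ik(p+t*(np.array(A)-p),R,q); print(q.round(2),round(e,2))
for t in ([590,190,250],[600,190,100],[600,190,20]):
    q,e=ik(t,R,q); print(q.round(2),round(e,2))
print(R.T@(np.array(B)-A))
"
```

```text
t17.30 p [ 457.2 -198.1  223.3] rot [-3.12  -0.511 -0.258] op0.589 F [ 0.  -0.3  3. ] q [-0.659  0.164  2.171  0.577  0.397  0.675]
toolz [ 0.478 -0.104 -0.872] tilt29.31 az-0.213 y [-0.245 -0.969 -0.019]
shift [ -54.1 -382.3  -52.6]
[-0.66  0.16  2.17  0.58  0.4   0.67] 0.0
[-0.41  0.11  2.22  0.3   0.33  1.15] 0.0
[-0.12  0.1   2.21 -0.13  0.33  1.81] 0.0
[ 0.16  0.13  2.15 -0.45  0.42  2.35] 0.0
[ 0.4   0.19  2.04 -0.57  0.55  2.65] 0.0
[ 0.31  0.33  1.84 -0.47  0.58  2.48] 0.0
[ 0.28  0.54  1.93 -0.67  0.31  2.69] 9.62
[ 0.25  0.67  1.93 -0.68  0.21  2.69] 21.71
[ 63.41170507 -25.7832048  104.94847312]
```

>>> send_rows:
  plan: "0 0 -3 -0.149 30; 0 0 0 -0.149 30; 0 0 0 -0.149 30; 0 0 0 -0.149 30; 0 0 0 -0.149 30; 0 0 0 -0.149 30; 0 0 0 -0.149 30; 0 0 0 -0.149 30"

```text
t: 18.1
eef_pos: [455.7, -197.7, 225.4]
tcp_rot: [2.663, -0.194, 1.0]
ft_force: [0.1, 0.6, -1.5]
opening: 0.592
```

>>> send_rows:
  plan: "0 0 0 -0.149 30; 0 0 0 -0.149 30; 0 0 0 -0.149 30; 0 0 0 -0.149 30; 0 0 0 -0.149 30; 0 0 0 -0.149 30; 0 0 0 -0.149 30; 0 0 0 -0.149 30"

```text
t: 18.9
eef_pos: [455.9, -197.4, 222.3]
tcp_rot: [2.766, 0.357, 2.084]
ft_force: [-1.2, 0.4, -1.2]
opening: 0.596
```

>>> send_rows:
  plan: "0 0 0 -0.149 30; 0 0 0 -0.149 30; 0 0 0 -0.149 30; 0 0 0 -0.149 30; 0 0 0 -0.149 30"

```text
t: 19.4
eef_pos: [456.1, -197.2, 220.3]
tcp_rot: [3.125, 0.511, 2.899]
ft_force: [-0.2, -0.2, -1.4]
opening: 0.591
```

```bash
python3 -c "
from fk import *
A=[480,190,250];B=[590,190,190]
show(A)
s,p,R=pose()
q=s['joints']
for t in np.linspace(0,1,5):
    q,e=ik(p+t*(np.array(A)-p),R,q); print(q.round(2),round(e,2))
for t in ([590,190,250],[600,190,100],[600,190,20]):
    q,e=ik(t,R,q); print(q.round(2),round(e,2))
print(R.T@(np.array(B)-A))
"
```

```text
t19.40 p [ 456.1 -197.2  220.3] rot [3.125 0.511 2.899] op0.591 F [-0.2 -0.2 -1.4] q [-0.66   0.167  2.177  0.591  0.392 -2.496]
toolz [ 0.478 -0.102 -0.872] tilt29.27 az-0.210 y [0.233 0.972 0.014]
shift [ 46.5 382.5 -53.8]
[-0.66  0.17  2.18  0.59  0.39 -2.5 ] 0.0
[-0.41  0.11  2.22  0.31  0.32 -2.02] 0.0
[-0.12  0.1   2.21 -0.13  0.33 -1.34] 0.0
[ 0.16  0.13  2.15 -0.44  0.42 -0.81] 0.0
[ 0.4   0.19  2.04 -0.56  0.55 -0.51] 0.0
[ 0.31  0.33  1.84 -0.46  0.58 -0.68] 0.0
[ 0.31  0.55  1.96 -0.97  0.3  -0.13] 0.0
[ 0.3   0.68  1.95 -1.13  0.25  0.04] 10.63
[-63.83159106  24.75680172 104.94107275]
```

>>> send_rows:
  plan: "4 35 -10 0 30; 4 40 -8 0 30; 5 40 -8 0 30; 5 40 -5 0 30; 5 40 -5 0 30; 5 40 -5 0 30; 5 40 -5 0 30; 5 40 -5 0 30"

```text
t: 20.2
eef_pos: [469.1, 92.7, 244.6]
tcp_rot: [3.132, 0.507, 2.91]
ft_force: [0.3, -0.6, -1.3]
opening: 0.591
```

```bash
python3 -c "
from fk import *
show([480,190,250])
s,p,R=pose()
print(R.T@np.array([110,0,-60]))
"
```

```text
t20.20 p [469.1  92.7 244.6] rot [3.132 0.507 2.91 ] op0.591 F [ 0.3 -0.6 -1.3] q [ 0.157  0.116  2.154 -0.433  0.43  -0.83 ]
toolz [ 0.475 -0.102 -0.874] tilt29.04 az-0.212 y [0.225 0.974 0.008]
shift [ 7.7 97.3 -9.5]
[-64.47911317  24.26487021 104.65973456]
```

>>> send_rows:
  plan: "2 34 -3 0 30; 2 34 -3 0 30; 2 34 -3 0 30; -15 6 10 0 30; -15 6 10 0 30; -15 6 15 0 30; -10 3 15 0 30; 0 0 0 0 30"

```text
t: 21.0
eef_pos: [558.6, 213.1, 229.4]
tcp_rot: [3.128, 0.501, 2.922]
ft_force: [-0.0, 0.3, -0.2]
opening: 0.592
```

```bash
python3 -c "
from fk import *
from cell import *
import pickle
show([600,190,100])
d=eyes.read_camera('wrist'); cv2.imwrite('pics/n.png',d['image'][:,:,::-1]); pickle.dump(d,open('w5.pkl','wb'))
"
```

```text
t21.00 p [558.6 213.1 229.4] rot [3.128 0.501 2.922] op0.592 F [-0.   0.3 -0.2] q [ 0.371  0.326  1.901 -0.522  0.541 -0.583]
toolz [ 0.472 -0.092 -0.877] tilt28.74 az-0.192 y [0.212 0.977 0.012]
shift [ 22.4 -15.3 135.1]
```

View pics/n.png

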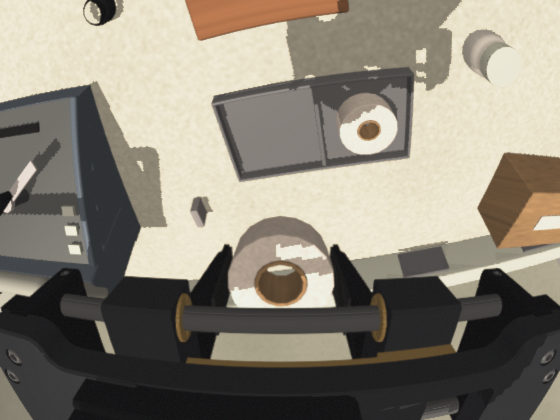

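Run:
```python
from ov import *; import pickle
d=pickle.load(open('w5.pkl','rb'))
i=cv2.resize(d["image"][50:200,190:430,::-1],None,fx=3.3,fy=3.3,interpolation=3)
cv2.imwrite('pics/o.png',i)
for uv in [(215,98),(240,180),(410,71),(409,156),(314,86),(323,167)]: print(uv,onz(d,uv,20,True).round(1))
```

```text
(215, 98) [542.3 145.4  20. ]
(240, 180) [661.5 138.2  20. ]
(410, 71) [550.1 357.2  20. ]
(409, 156) [667.4 358.   20. ]
(314, 86) [552.6 251.4  20. ]
(323, 167) [663.8 245.7  20. ]
```

View pics/o.png

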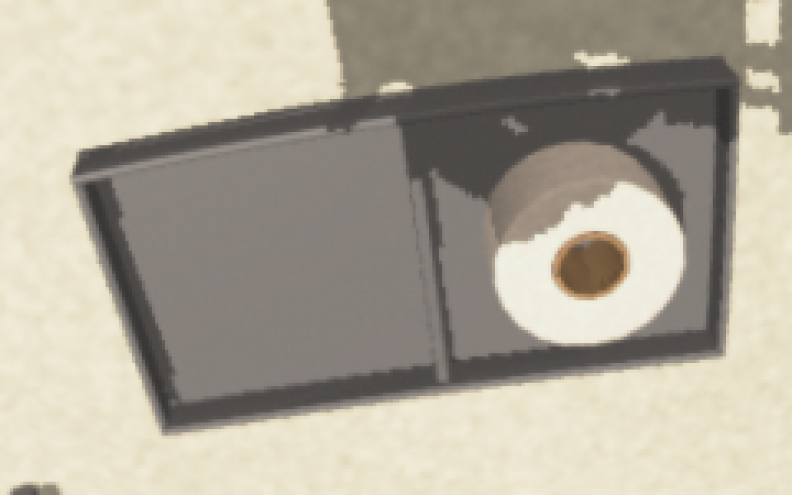

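Run:
```python
from fk import *
s,p,R=pose()
show([610,193,60])
q=s['joints']
for t in ([610,193,150],[610,193,80],[610,193,40],[610,193,22],[610,193,11],[620,185,11],[600,200,11]):
    q,e=ik(t,R,q); print(t,q.round(3),round(e,2),fk(q,PF)[1][:,2].round(3))
```

```text
t21.05 p [557.8 213.  229.8] rot [3.129 0.501 2.922] op0.590 F [-0.7 -0.3 -1. ] q [ 0.371  0.324  1.902 -0.522  0.542 -0.583]
toolz [ 0.472 -0.092 -0.877] tilt28.74 az-0.193 y [0.212 0.977 0.011]
shift [ 33.1 -10.4 175.3]
[610, 193, 150] [ 0.3    0.483  1.899 -0.654  0.383 -0.489] 0.0 [ 0.472 -0.092 -0.877]
[610, 193, 80] [ 0.3    0.594  1.949 -1.009  0.272 -0.115] 0.0 [ 0.472 -0.092 -0.877]
[610, 193, 40] [ 0.297  0.66   1.949 -1.13   0.245  0.014] 4.31 [ 0.45  -0.091 -0.888]
[610, 193, 22] [ 0.295  0.689  1.94  -1.13   0.238  0.016] 7.58 [ 0.434 -0.091 -0.896]
[610, 193, 11] [ 0.294  0.707  1.934 -1.13   0.234  0.018] 9.56 [ 0.424 -0.091 -0.901]
[620, 185, 11] [ 2.740e-01  7.120e-01  1.924e+00 -1.130e+00  2.270e-01 -1.000e-03] 8.63 [ 0.429 -0.09  -0.899]
[600, 200, 11] [ 0.312  0.702  1.945 -1.13   0.242  0.035] 10.49 [ 0.419 -0.092 -0.903]
```

Run:
```python
from fk import *
s,p0,R0=pose()
def run(way,n=12):
    p,R,q=p0,R0,s['joints']
    for w in way:
        for k in range(n):
            d=np.array(w)-p; L=np.linalg.norm(d)
            if L<1: break
            tg=p+d*min(1,40/L); q,e=ik(tg,R,q); p,R=fk(q,PF)
        t=R[:,2]; print(w,p.round(0),"tilt%.1f az%.2f"%(np.degrees(np.arccos(-t[2])),np.arctan2(t[1],t[0])),q.round(2), "yz%.3f"%R[2,1])
for way in ([[600,190,110],[480,150,110],[400,130,110],[340,110,110]],[[520,300,110],[430,330,110],[350,300,110]],[[500,200,300],[400,150,300],[300,100,300],[250,80,250]],[[480,190,150],[380,190,150],[300,150,150]]):
    run(way); print()
```

```text
[600, 190, 110] [600. 190. 110.] tilt28.7 az-0.19 [ 0.3   0.53  1.96 -0.86  0.3  -0.27] yz0.011
[480, 150, 110] [480. 150. 110.] tilt26.1 az-0.20 [ 0.28  0.41  2.22 -1.13  0.23  0.01] yz0.006
[400, 130, 110] [400. 130. 110.] tilt22.8 az-0.22 [ 0.28  0.33  2.37 -1.13  0.21  0.01] yz-0.001
[340, 110, 110] [340. 110. 110.] tilt20.2 az-0.24 [ 0.25  0.27  2.48 -1.13  0.18  0.  ] yz-0.007

[520, 300, 110] [520. 300. 110.] tilt28.7 az-0.19 [ 0.56  0.53  1.98 -0.94  0.42  0.04] yz0.011
[430, 330, 110] [430. 330. 110.] tilt28.7 az-0.19 [ 0.72  0.48  2.08 -1.02  0.46  0.27] yz0.011
[350, 300, 110] [350. 300. 110.] tilt28.2 az-0.20 [ 0.8   0.41  2.24 -1.13  0.46  0.48] yz0.006

[500, 200, 300] [500. 200. 300.] tilt28.7 az-0.19 [ 0.39  0.16  1.92 -0.44  0.68 -0.67] yz0.011
[400, 150, 300] [400. 150. 300.] tilt28.7 az-0.19 [ 0.37 -0.03  2.13 -0.43  0.65 -0.69] yz0.011
[300, 100, 300] [300. 100. 300.] tilt28.7 az-0.19 [ 0.31 -0.25  2.29 -0.38  0.68 -0.79] yz0.011
[250, 80, 250] [250.  80. 250.] tilt28.7 az-0.19 [ 0.29 -0.28  2.47 -0.44  0.55 -0.73] yz0.011

[480, 190, 150] [480. 190. 150.] tilt28.7 az-0.19 [ 0.39  0.35  2.17 -0.96  0.33 -0.09] yz0.011
[380, 190, 150] [380. 190. 151.] tilt28.4 az-0.20 [ 0.51  0.26  2.34 -1.13  0.35  0.2 ] yz0.010
[300, 150, 150] [300. 150. 151.] tilt26.1 az-0.22 [ 0.5   0.15  2.49 -1.13  0.33  0.21] yz-0.000
```

>>> send_rows:
  plan: "5 -2 20 0 30; 5 -2 20 0 30; 5 -2 20 0 30; 5 -2 20 0 30; 5 -2 20 0 30; 5 -1 20 0 30; 3 0 15 0 30; 0 0 0 0 30"

```text
t: 21.85
eef_pos: [586.2, 197.2, 93.6]
tcp_rot: [3.124, 0.5, 2.922]
ft_force: [0.1, -0.4, -0.9]
opening: 0.591
```

Run:
```python
from fk import *
show([610,193,30])
```

```text
t21.85 p [586.2 197.2  93.6] rot [3.124 0.5   2.922] op0.591 F [ 0.1 -0.4 -0.9] q [ 0.32   0.553  1.99  -1.004  0.278 -0.103]
toolz [ 0.472 -0.087 -0.877] tilt28.66 az-0.183 y [0.21  0.978 0.015]
shift [ 9.3 -0.1 67.4]
```

>>> send_rows:
  plan: "2 0 14 0 30; 2 0 14 0 30; 2 0 12 0 30; 1 0 10 0 30; 0 0 0 0 30"

```text
t: 22.35
eef_pos: [607.3, 197.0, 55.4]
tcp_rot: [3.125, 0.49, 2.923]
ft_force: [-1.2, 0.5, -0.2]
opening: 0.593
```

Run:
```python
from fk import *
from cell import *
show([610,193,24])
d=eyes.read_camera('wrist'); cv2.imwrite('pics/p.png',d['image'][:,:,::-1])
```

```text
t22.35 p [607.3 197.   55.4] rot [3.125 0.49  2.923] op0.593 F [-1.2  0.5 -0.2] q [ 0.304  0.636  1.959 -1.13   0.246  0.016]
toolz [ 0.463 -0.086 -0.882] tilt28.06 az-0.184 y [0.209 0.978 0.014]
shift [11.7 -3.8 29.3]
```

View pics/p.png

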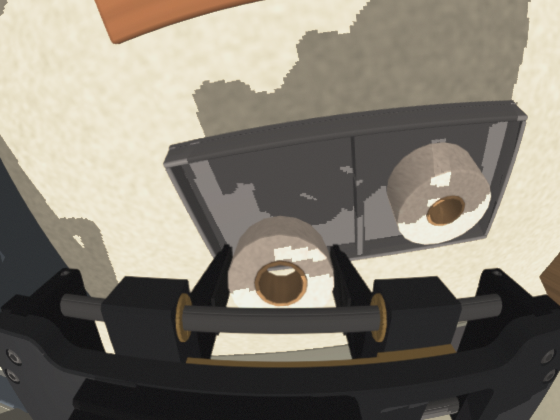

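Run:
```python
from fk import *
s,p,R=pose(); print(s['joints'],s['qvel'])
for t in ([607,197,55],[620,180,20],[630,172,14],[610,193,14]):
    f=lambda q:np.r_[fk(q,PF)[0]-t,200*(fk(q,PF)[1]-R).ravel()]
    r=least_squares(f,s['joints']); print(t,r.x.round(3))
```

```text
[ 0.3045287   0.63522211  1.95909127 -1.13025929  0.24645224  0.01647913] [ 0.00216648 -0.01162531  0.00815541 -0.00808213  0.00066394  0.01471938]
[607, 197, 55] [ 0.305  0.635  1.96  -1.135  0.246  0.022]
[620, 180, 20] [ 0.267  0.701  1.961 -1.421  0.209  0.281]
[630, 172, 14] [ 0.248  0.717  1.947 -1.437  0.2    0.28 ]
[610, 193, 14] [ 0.296  0.709  1.973 -1.493  0.22   0.381]
```

>>> send_rows:
  plan: "2 -1 8 0 30; 3 -1 8 0 30; 3 -1 6 0 30; 0 0 0 0 30"

```text
t: 22.8
eef_pos: [614.8, 195.9, 39.0]
tcp_rot: [3.127, 0.476, 2.924]
ft_force: [-0.0, -0.8, -0.4]
opening: 0.591
```

Run:
```python
from fk import *
show([612,191,24])
s,p,R=pose(); tz=R[:,2]; print("roll low edge z",p[2]+5*tz[2]-28*np.sqrt(1-tz[2]**2), s['joints'][3])
```

```text
t22.80 p [614.8 195.9  39. ] rot [3.127 0.476 2.924] op0.591 F [-0.  -0.8 -0.4] q [ 0.296  0.669  1.942 -1.133  0.237  0.015]
toolz [ 0.45  -0.085 -0.889] tilt27.28 az-0.186 y [0.209 0.978 0.013]
shift [ 8.3 -5.6 12.5]
roll low edge z 21.717137725712497 -1.1333563710321939
```

Run:
```python
from fk import *
s,p,R=pose(); print(s['joints'][3])
for t in ([615,196,39],[622,182,39],[622,182,24],[622,182,12]):
    f=lambda q:np.r_[fk(q,PF)[0]-t,200*(fk(q,PF)[1]-R).ravel()]
    r=least_squares(f,s['joints']); print(t,r.x.round(3), ik(np.array(t),R,r.x)[1])
show([622,182,27])
```

```text
-1.1333563710321939
[615, 196, 39] [ 0.296  0.668  1.942 -1.13   0.238  0.011] 3.320677066653843e-11
[622, 182, 39] [ 0.268  0.669  1.94  -1.122  0.225 -0.023] 2.2737367544323206e-13
[622, 182, 24] [ 0.268  0.695  1.945 -1.253  0.213  0.112] 2.512821266955134
[622, 182, 12] [ 0.268  0.716  1.949 -1.366  0.207  0.228] 4.6425110820640825
t22.80 p [614.8 195.9  39. ] rot [3.127 0.476 2.924] op0.591 F [-0.  -0.8 -0.4] q [ 0.296  0.669  1.942 -1.133  0.237  0.015]
toolz [ 0.45  -0.085 -0.889] tilt27.28 az-0.186 y [0.209 0.978 0.013]
shift [ -3.4 -12.2  15.1]
```

>>> send_rows:
  plan: "0 -4 1 0 30; 0 -4 4 0 30; 0 -3 4 0 30; 0 0 4 0 30; 0 0 0 0 30"

```text
t: 23.3
eef_pos: [621.4, 183.9, 30.3]
tcp_rot: [3.129, 0.467, 2.924]
ft_force: [0.2, 0.2, -0.9]
opening: 0.591
```

```bash
cat > st.py <<'E'
from fk import *
show([620,184,20])
s,p,R=pose(); tz=R[:,2]; print("roll low edge z",p[2]+5*tz[2]-28*np.sqrt(1-tz[2]**2), "q4",s['joints'][3],"mom",s['moment'].round(2))
E
python3 st.py
```

```text
t23.30 p [621.4 183.9  30.3] rot [3.129 0.467 2.924] op0.591 F [ 0.2  0.2 -0.9] q [ 0.27   0.685  1.936 -1.134  0.222 -0.006]
toolz [ 0.442 -0.085 -0.893] tilt26.77 az-0.189 y [0.21  0.978 0.011]
shift [ 5.9 -0.3  8.5]
roll low edge z 13.182685757909544 q4 -1.1335924113339062 mom [0.06 0.3  0.04]
```

>>> send_rows:
  plan: "1.3 0 2.7 0 30; 1.3 0 2.7 0 30; 1.3 0 2.7 0 30; 0 0 0 0 30"

```text
t: 23.7
eef_pos: [623.6, 184.9, 23.1]
tcp_rot: [3.13, 0.461, 2.924]
ft_force: [-0.3, 0.4, 0.2]
opening: 0.592
```

```bash
python3 st.py
```

```text
t23.70 p [623.6 184.9  23.1] rot [3.13  0.461 2.924] op0.592 F [-0.3  0.4  0.2] q [ 0.27   0.699  1.929 -1.134  0.22  -0.005]
toolz [ 0.437 -0.084 -0.896] tilt26.42 az-0.191 y [0.21  0.978 0.01 ]
shift [ 4.3 -1.7  1.3]
roll low edge z 6.134089391374827 q4 -1.1336183080945392 mom [ 0.07  0.28 -0.01]
```

>>> send_rows:
  plan: "2 0 2.5 0 30; 2 0 2.5 0 30; 2 0 2.5 0 30; 0 0 0 0 30"

```text
t: 24.1
eef_pos: [625.4, 185.8, 18.9]
tcp_rot: [3.132, 0.458, 2.924]
ft_force: [-1.7, 0.5, 2.1]
opening: 0.595
```

```bash
python3 st.py
```

```text
t24.10 p [625.4 185.8  18.9] rot [3.132 0.458 2.924] op0.595 F [-1.7  0.5  2.1] q [ 0.271  0.708  1.923 -1.134  0.222 -0.003]
toolz [ 0.434 -0.086 -0.897] tilt26.27 az-0.196 y [0.212 0.977 0.009]
shift [ 3.9 -2.9 -3.1]
roll low edge z 2.045505660117712 q4 -1.1341030476453653 mom [ 0.13  0.44 -0.06]
```

>>> send_rows:
  plan: "2.5 0 3 0 30; 2.5 0 3 0 30; 2.5 0 3 0 30; 0 0 0 0 30"

```text
t: 24.5
eef_pos: [628.6, 186.5, 16.0]
tcp_rot: [3.134, 0.459, 2.922]
ft_force: [-1.0, -0.4, 2.0]
opening: 0.593
```

```bash
sed -i 's/620,184,20/618,184,11/' st.py; python3 st.py
python3 - <<'E'
from cell import *
import cv2
d=eyes.read_camera('wrist'); cv2.imwrite('pics/q.png',d['image'][:,:,::-1])
d=eyes.read_camera('scene'); cv2.imwrite('pics/q2.png',cv2.resize(d['image'][110:260,260:420,::-1],None,fx=4,fy=4,interpolation=3))
E
```

```text
t24.50 p [628.6 186.5  16. ] rot [3.134 0.459 2.922] op0.593 F [-1.  -0.4  2. ] q [ 0.272  0.716  1.915 -1.135  0.225  0.   ]
toolz [ 0.434 -0.089 -0.897] tilt26.29 az-0.202 y [0.214 0.977 0.007]
shift [11.  -4.7  0.1]
roll low edge z -0.8622160917671913 q4 -1.1345475359444892 mom [0.16 0.41 0.01]
```

View pics/q.png

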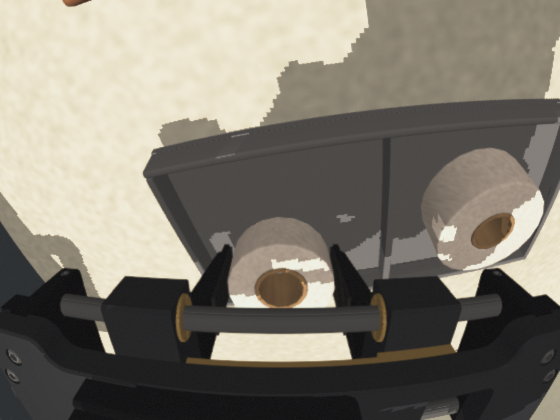

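View pics/q2.png

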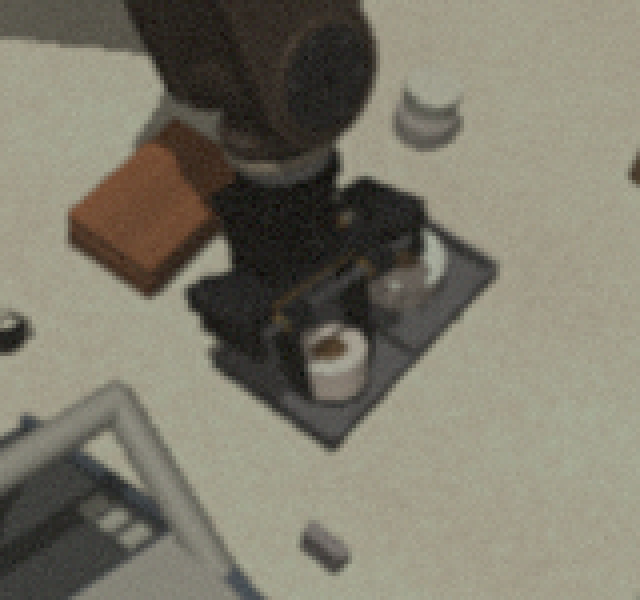

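>>> send_rows:
  plan: "5 0 6 0 30; 5 0 6 0 30"

```text
t: 24.8
eef_pos: [631.4, 188.7, 8.5]
tcp_rot: [3.134, 0.454, 2.92]
ft_force: [-7.6, -5.3, 31.2]
opening: 0.587
```

```bash
python3 st.py
```

```text
t24.80 p [631.4 188.7   8.5] rot [3.134 0.454 2.92 ] op0.587 F [-7.6 -5.3 31.2] q [ 0.274  0.731  1.905 -1.135  0.224  0.005]
toolz [ 0.429 -0.089 -0.899] tilt26.01 az-0.204 y [0.216 0.976 0.007]
shift [ 9.8 -7.5 -7.6]
roll low edge z -8.224837527502974 q4 -1.134611486815637 mom [-1.65 -0.25 -0.64]
```

Run:
```python
from cell import *
import cv2
d=eyes.read_camera('wrist'); cv2.imwrite('pics/r.png',cv2.resize(d['image'][150:380,130:430,::-1],None,fx=2.6,fy=2.6))
d=eyes.read_camera('scene'); cv2.imwrite('pics/r2.png',cv2.resize(d['image'][170:230,310:390,::-1],None,fx=8,fy=8,interpolation=3))
```

```text
(no output)
```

View pics/r.png

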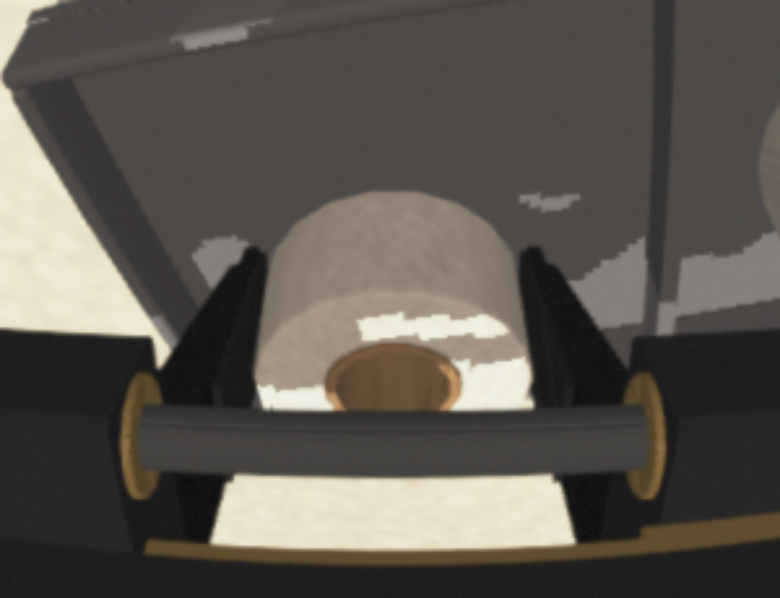

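View pics/r2.png

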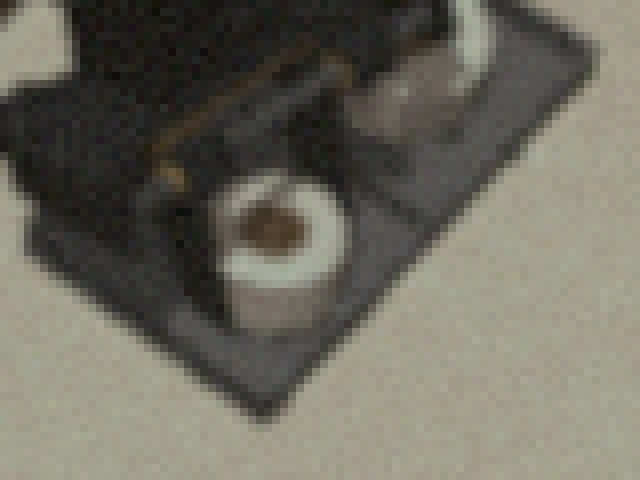

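>>> send_rows:
  plan: "0 0 0 0 30; 0 0 -0.5 0 30; 0 0 0 0 62; 0 0 0 0 62; 0 0 0 0 62"

```text
t: 25.4
eef_pos: [631.3, 189.4, 9.1]
tcp_rot: [3.133, 0.454, 2.921]
ft_force: [-0.1, 0.9, 2.7]
opening: 0.648
```

```bash
python3 st.py
python3 - <<'E'
from cell import *
import cv2
d=eyes.read_camera('wrist'); cv2.imwrite('pics/s.png',cv2.resize(d['image'][150:380,130:430,::-1],None,fx=2.6,fy=2.6))
E
```

```text
t25.40 p [631.3 189.4   9.1] rot [3.133 0.454 2.921] op0.648 F [-0.1  0.9  2.7] q [ 0.274  0.731  1.905 -1.132  0.224  0.003]
toolz [ 0.43  -0.088 -0.899] tilt26.02 az-0.202 y [0.216 0.976 0.007]
shift [ 9.8 -8.1 -7. ]
roll low edge z -7.726094660184338 q4 -1.132093793585059 mom [0.17 0.06 0.12]
```

View pics/s.png

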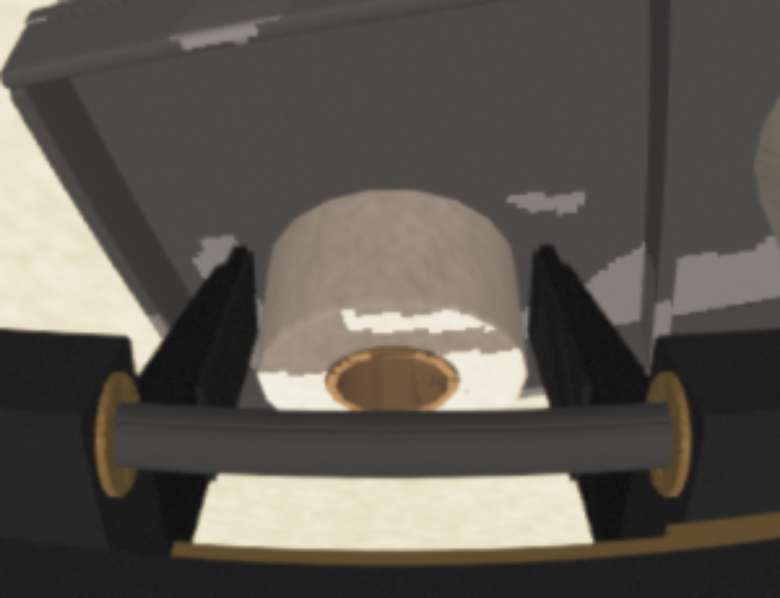

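>>> send_rows:
  plan: "0 0 -5 0 62; 0 0 -10 0 64; 0 0 -15 0 64; 0 0 -20 0 64; 0 0 -25 0 64; 0 0 -30 0 64; 0 0 -30 0 64; 0 0 0 0 64"

```text
t: 26.25
eef_pos: [568.3, 200.8, 133.2]
tcp_rot: [3.136, 0.446, 2.921]
ft_force: [-0.5, 0.3, -0.9]
opening: 0.672
```

Run:
```python
from fk import *
from cell import *
show()
for n in ('wrist','top','scene'):
    d=eyes.read_camera(n)
    im=d['image'][:,:,::-1]
    if n=='wrist':
        cv2.imwrite('pics/t_w.png',im)
        r=regions_of('roll',d)[:3]; print([(x['bbox'],x['confidence']) for x in r])
    else:
        im=im[140:300,100:420] if n=='top' else im[110:350,170:400]
        cv2.imwrite(f'pics/t_{n}.png',cv2.resize(im,None,fx=2.5,fy=2.5,interpolation=3))
```

```text
t26.25 p [568.3 200.8 133.2] rot [3.136 0.446 2.921] op0.672 F [-0.5  0.3 -0.9] q [ 0.33   0.474  1.961 -0.629  0.386 -0.473]
toolz [ 0.422 -0.089 -0.902] tilt25.56 az-0.209 y [0.217 0.976 0.005]
[([253.9, 178.7, 59.2, 58.3], 0.8)]
```

View pics/t_w.png

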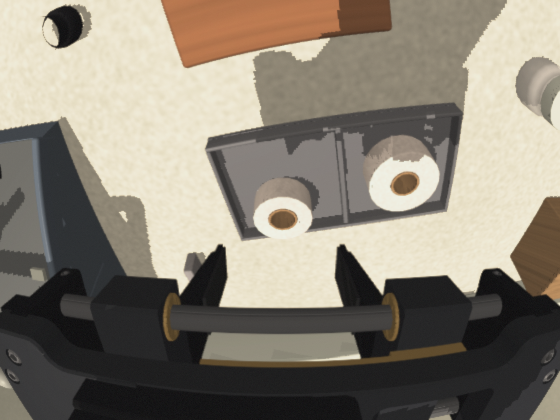

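View pics/t_scene.png

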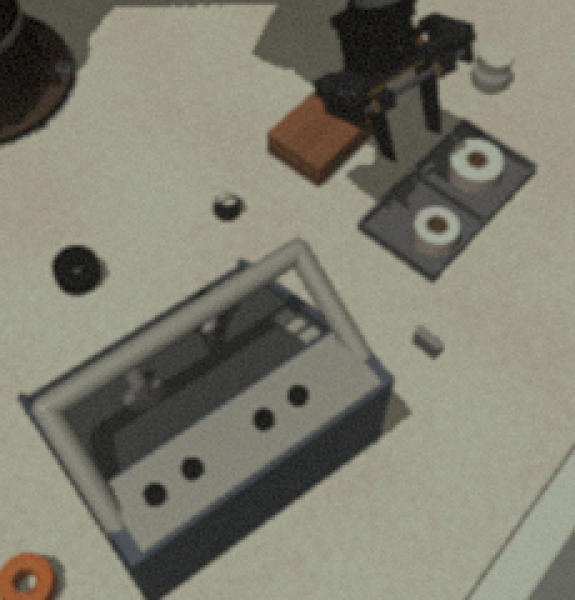

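View pics/t_top.png

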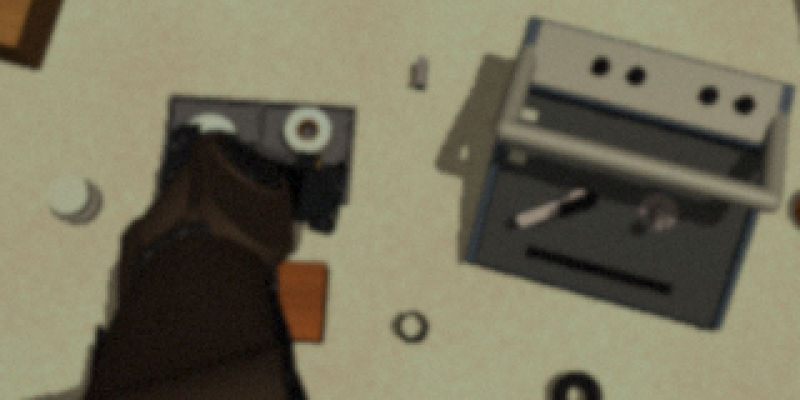

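Run:
```python
from fk import *
from cell import *
d=eyes.read_camera('wrist')
# bore top centre at z=34
c=onz(d,(283,219),34,True); print(c)
a=np.linspace(0,6.29,60); k=5
i=cv2.resize(d['image'][:,:,::-1],None,fx=k,fy=k,interpolation=3)
for r,z,col in((28,34,(0,255,0)),(28,4,(255,0,0)),(11.5,34,(0,0,255))):
    P=np.c_[c[0]+r*np.cos(a),c[1]+r*np.sin(a),0*a+z]
    cv2.polylines(i,[((proj(d,P,True)+.5)*k).round().astype(int)],False,col,1)
cv2.imwrite('pics/u.png',i[130*k:250*k,200*k:350*k])
d=eyes.read_camera('scene'); k=8
i=cv2.resize(d['image'][:,:,::-1],None,fx=k,fy=k,interpolation=3)
for r,z,col in((28,34,(0,255,0)),(28,4,(255,0,0)),(11.5,34,(0,0,255))):
    P=np.c_[c[0]+r*np.cos(a),c[1]+r*np.sin(a),0*a+z]
    cv2.polylines(i,[((proj(d,P)+.5)*k).round().astype(int)],False,col,1)
cv2.imwrite('pics/u2.png',i[160*k:230*k,310*k:400*k])
```

```text
[624.9781303  188.64612682  34.        ]
```

View pics/u.png

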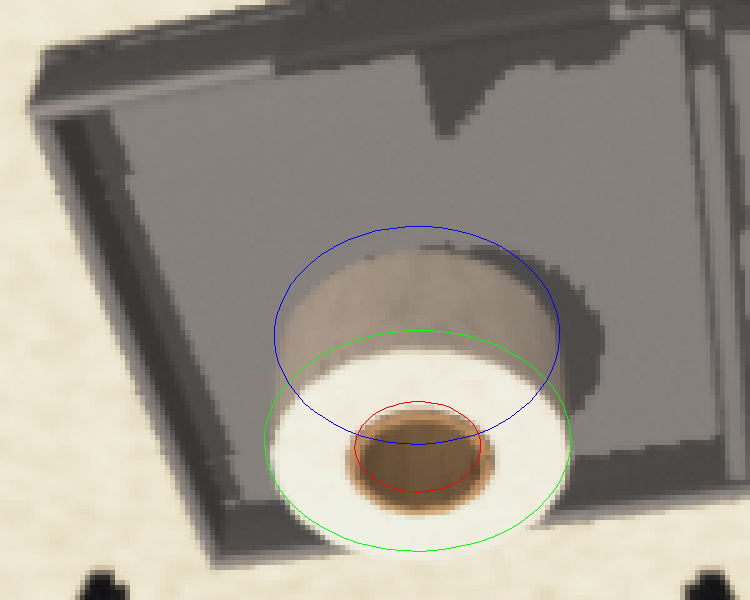

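View pics/u2.png

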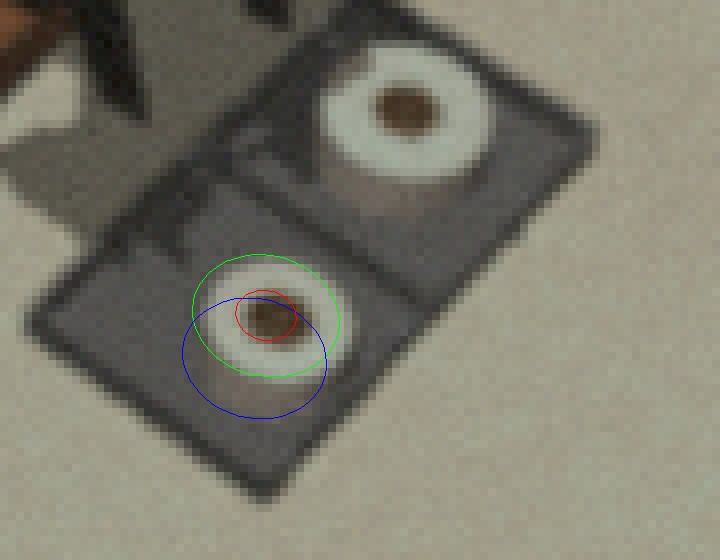

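>>> send_rows:
  plan: "10 5 -30 0 64; 10 5 -30 0 64; 10 5 -20 0 64; 0 0 0 0 64"

```text
t: 26.95
eef_pos: [510.9, 227.2, 185.4]
tcp_rot: [-3.138, 0.435, 2.921]
ft_force: [0.7, -0.7, 0.5]
opening: 0.673
```

```bash
cat > chk.py <<'E'
from fk import *
from cell import *
d=eyes.read_camera('wrist'); show()
rs=regions_of('roll',d); print([(np.round(x['bbox'],0),x['confidence']) for x in rs])
im=cv2.cvtColor(d['image'],cv2.COLOR_RGB2BGR)
np.savez('w6.npz',img=d['image']); import pickle; pickle.dump((d,rs),open('w6.pkl','wb'))
b=rs[0]['bbox']; x0,y0=int(b[0])-50,int(b[1])-50
i=cv2.resize(im[y0:y0+150,x0:x0+190],None,fx=4,fy=4,interpolation=3); cv2.imwrite('pics/v.png',i); print(x0,y0)
m=rs[0]['pixels']
a=np.linspace(0,6.283,120,endpoint=False)
def sil(p):
    R=Ro.from_euler('xyz',[p[2],p[3],0]).as_matrix()
    P=np.concatenate([np.c_[28*np.cos(a),28*np.sin(a),0*a+z] for z in(0,30)])
    lift=-(P@R.T)[:,2].min(); P=P@R.T+[p[0],p[1],4+lift]
    uv=proj(d,P,True); h=cv2.convexHull(uv.astype(np.float32))
    M=np.zeros((420,560),np.uint8); cv2.fillConvexPoly(M,np.round(h*16).astype(np.int32),1,shift=4); return M>0
from scipy.optimize import minimize
def iou(p): s=sil(p); return -(s&m).sum()/(s|m).sum()
for t in ((0,0),(0,.1),(0,-.1),(.1,0),(-.1,0),(0,.2),(0,-.2)):
    r=minimize(lambda v:iou([v[0],v[1],*t]),[628,189],method='Nelder-Mead',options=dict(initial_simplex=[[620,185],[635,185],[628,195]])); print(t,r.x.round(1),-r.fun)
E
python3 chk.py
```

```text
t27.00 p [511.5 226.9 184.6] rot [-3.138  0.435  2.921] op0.673 F [-0.1  0.9 -0.5] q [ 0.424  0.353  1.985 -0.546  0.515 -0.485]
toolz [ 0.41  -0.096 -0.907] tilt24.90 az-0.230 y [ 0.221  0.975 -0.003]
[(array([249., 196.,  46.,  50.]), 0.8), (array([  4., 225.,  36.,  52.]), 0.67)]
198 146
(0, 0) [630.6 187.2] 0.9436345966958212
(0, 0.1) [627.  188.7] 0.9425790754257908
(0, -0.1) [630.1 188.4] 0.9216896060749882
(0.1, 0) [628.6 189.4] 0.9313160422670509
(-0.1, 0) [628.6 186.9] 0.9242857142857143
(0, 0.2) [623.  189.2] 0.9375305026842362
(0, -0.2) [629.3 188.5] 0.9019972131908964
```

View pics/v.png

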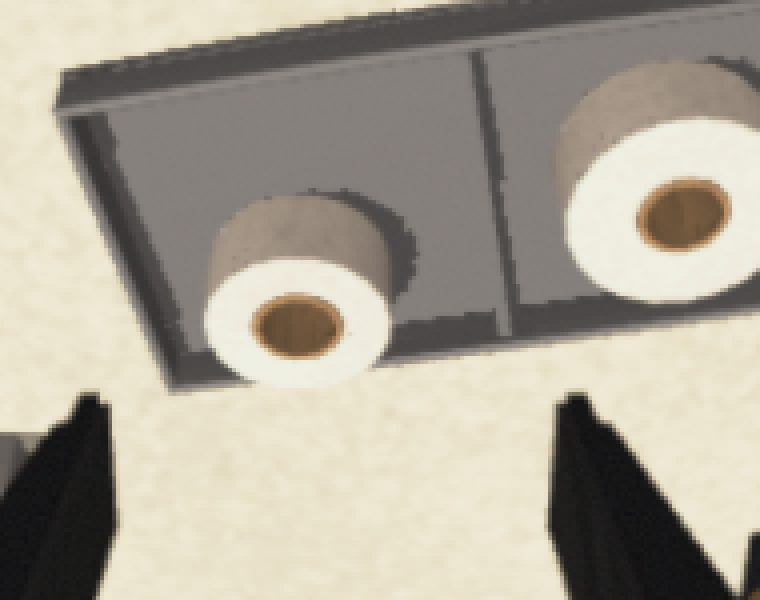

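```bash
cat > chk2.py <<'E'
from fk import *
import pickle,sys
d,rs=pickle.load(open('w6.pkl','rb'))
im=cv2.cvtColor(d['image'],cv2.COLOR_RGB2BGR)
a=np.linspace(0,6.283,60)
def draw(cands,x0,y0,w,h,k,fn):
    i=cv2.resize(im,None,fx=k,fy=k,interpolation=3)
    for (x,y,tx,ty,r,col) in cands:
        R=Ro.from_euler('xyz',[tx,ty,0]).as_matrix()
        full=np.concatenate([np.c_[r*np.cos(a),r*np.sin(a),0*a+z] for z in(0,30)])@R.T
        L=4-full[:,2].min()
        for z,rr in((0,r),(30,r),(30,11.5)):
            P=np.c_[rr*np.cos(a),rr*np.sin(a),0*a+z]@R.T+[x,y,L]
            uv=proj(d,P,True); cv2.polylines(i,[((uv+.5)*k).round().astype(int)],False,col,1)
            if rr>20: print((x,y,ty),z,((uv.min(0)-[x0,y0]+.5)*k).round(),((uv.max(0)-[x0,y0]+.5)*k).round())
    cv2.imwrite(fn,i[y0*k:(y0+h)*k,x0*k:(x0+w)*k])
draw([(630,188,0,0,28,(0,255,0)),(626,188,0,.2,28,(0,0,255)),(617,303,0,0,34,(0,255,0))],198,146,190,150,4,'pics/x.png')
E
python3 chk2.py
```

```text
(630, 188, 0) 0 [210. 192.] [389. 325.]
(630, 188, 0) 30 [203. 260.] [392. 393.]
(626, 188, 0.2) 0 [205. 207.] [387. 316.]
(626, 188, 0.2) 30 [203. 292.] [394. 395.]
(617, 303, 0) 0 [552.  75.] [772. 253.]
(617, 303, 0) 30 [565. 138.] [798. 320.]
```

View pics/x.png

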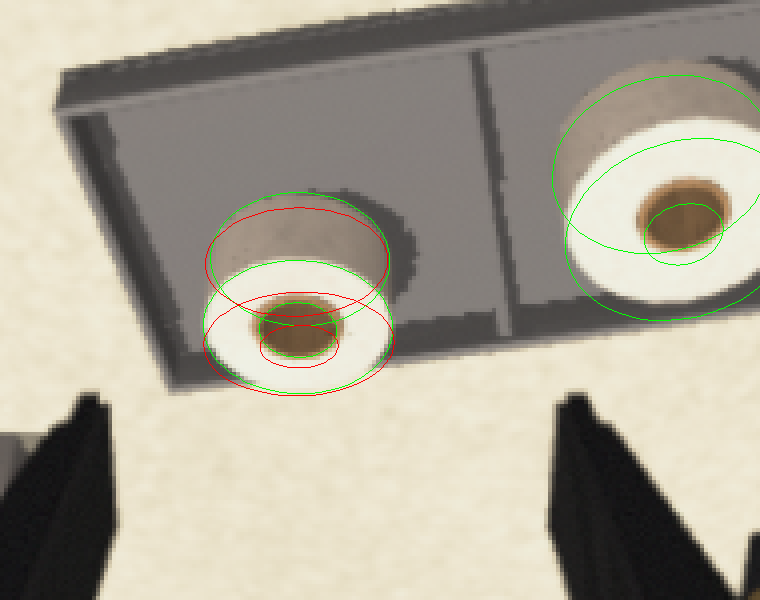

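```bash
python3 -c "
from cell import *
s=env.state(); print(s['t'],s['ft_force'].round(1)); print(job_done())"
```

```text
27.05 [ 0.6  0.2 -0.9]
the job is handed in; nothing more can be done
None
```

The job is done and handed in at t = 27 s, with no verdict reported: the keeper is parked at its stop and the chart roll lies flat in the empty compartment.

**Tilting the tool:** the rows only turn about the tool's own axis. I pushed past full reach until the tool leaned about 30° and lined up with the spindle.

**Keeper:** I gripped the wing knob and turned it about 2.5 rad clockwise. The moment about the pivot rose to 0.79 N m, so it was against the stop. The wrist picture afterwards matched the parked angle.

**Roll:** I gripped it at 56 mm and drew it straight off the spindle with almost no force. In the compartment I touched its lower edge to the floor and pressed until it sat flat, with the force reaching 31 N. Then I released it and backed away.

**Last checks:**
- **Position:** a model of a flat roll fits the last wrist picture at about (629, 188) mm. A model leaning by 0.2 rad fits clearly worse. The roll's far edge is only about 2 mm from the compartment wall.
- **Bystanders:** the spare roll, case, jar, loupe and gauge block looked undisturbed. The gripper was clear, with wrist force about 1 N.

**Doubts:**
- **Joint ranges:** tilting and placing held joint 3 at 0.048 (listed limit 0.05) and joint 4 at −1.1346 (listed −1.13). Both are slightly past the rounded values, so I can't rule out a range violation.
- **Knob overlay:** the knob sat 3–4 mm off my recorder model. I put this down to about 0.03 rad of heading error in the model.
- **Outline score:** scored by outline overlap alone, flat (0.944) barely beat a 0.1 rad lean (0.943). I relied on the fit of the top face.

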